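Rack the cut pylon tubes by length

TASK

Stand the four loose aluminium pylon tubes on the pins of the wooden tube rack in order of length: the shortest at the low end of the rack's sloping back, the longest at the high end. Lower each one over its pin until it stands on the base board; do not drop a tube or knock one over, and leave the prosthetic foot standing where it is.

Things in the scene. Friction and masses are not known exactly. Their poses are not given: they have to be found in the camera images.
- tube_75: bright aluminium pylon tube, straight and plain, 75 mm long, 30 mm outside and 25 mm inside diameter, open at both ends, about 44 g; stands upright on the bench at the start. Origin: centre of its lower end; z runs up along the tube (the shortest of the four).
- tube_100: bright aluminium pylon tube, straight and plain, 100 mm long, 30 mm outside and 25 mm inside diameter, open at both ends, about 58 g; stands upright on the bench at the start. Origin: centre of its lower end; z runs up along the tube.
- tube_125: bright aluminium pylon tube, straight and plain, 125 mm long, 30 mm outside and 25 mm inside diameter, open at both ends, about 72 g; stands upright on the bench at the start. Origin: centre of its lower end; z runs up along the tube.
- tube_150: bright aluminium pylon tube, straight and plain, 150 mm long, 30 mm outside and 25 mm inside diameter, open at both ends, about 87 g; stands upright on the bench at the start. Origin: centre of its lower end; z runs up along the tube (the longest of the four).
- rack: wooden tube rack fixed to the bench at any yaw: base board 300 (y) x 100 (x) x 18 mm; four pins 75 mm apart in a row along y, at x = -15 and y = -112.5, -37.5, 37.5, 112.5 mm; along its +x edge a back board, 47 mm from the pin line, its dark-capped top sloping from 34 mm above the bench (low end, -y) to 113 mm (high end, +y). Origin: centre of the underside; z up.
- pin_a: one of the four alike steel pins on the rack: 8 mm diameter, standing 30 mm above the base board; which of the four places it has differs from start to start. Origin: its foot, on the top face of the base board (18 mm above the bench).
- pin_b: one of the four alike steel pins on the rack: 8 mm diameter, standing 30 mm above the base board; which of the four places it has differs from start to start. Origin: its foot, on the top face of the base board (18 mm above the bench).
- pin_c: one of the four alike steel pins on the rack: 8 mm diameter, standing 30 mm above the base board; which of the four places it has differs from start to start. Origin: its foot, on the top face of the base board (18 mm above the bench).
- pin_d: one of the four alike steel pins on the rack: 8 mm diameter, standing 30 mm above the base board; which of the four places it has differs from start to start. Origin: its foot, on the top face of the base board (18 mm above the bench).
- foot: black prosthetic foot, 240 mm long and 76 mm wide, with a steel adaptor, clamp and short dark tube on its ankle, 195 mm high in all, 0.7 kg; stands loose on the bench beyond the tubes. Origin: middle of the sole on the bench; toes towards +y, ankle tube 65 mm towards -y.
Not all that is in view belongs to the job. Leave any pink look-alike of the tube_75 alone.

How it is judged:
At the end, for the whole second after the job is handed in: From the low end of the rack's back to the high end stand the 75, 100, 125 and 150 mm tubes, each over its own pin (within 12 mm of it along and across the row), its lower end on the base board (14 to 23 mm above the bench), upright within 0.08 rad, released and at rest (x of tube_75 in the frame of rack between -0.027 and -0.003 m and y of tube_75 in the frame of rack between -0.1245 and -0.1005 m and z of tube_75 in the frame of rack between 0.014 and 0.023 m and angle between each of tube_75, tube_100, tube_125, tube_150's own z axis and vertical below 0.08 rad and linear speed of each of tube_75, tube_100, tube_125, tube_150 below 0.02 m/s and angular speed of each of tube_75, tube_100, tube_125, tube_150 below 0.2 rad/s and contact force between the fingers and tube_75 below 0.05 N and x of tube_100 in the frame of rack between -0.027 and -0.003 m and y of tube_100 in the frame of rack between -0.0495 and -0.0255 m and z of tube_100 in the frame of rack between 0.014 and 0.023 m and contact force between the fingers and tube_100 below 0.05 N and x of tube_125 in the frame of rack between -0.027 and -0.003 m and y of tube_125 in the frame of rack between 0.0255 and 0.0495 m and z of tube_125 in the frame of rack between 0.014 and 0.023 m and contact force between the fingers and tube_125 below 0.05 N and x of tube_150 in the frame of rack between -0.027 and -0.003 m and y of tube_150 in the frame of rack between 0.1005 and 0.1245 m and z of tube_150 in the frame of rack between 0.014 and 0.023 m and contact force between the fingers and tube_150 below 0.05 N); the robot touches nothing.
It fails at once if a tube is knocked over (leans more than 0.7 rad) (angle between any of tube_75, tube_100, tube_125, tube_150's own z axis and vertical above 0.7 rad).
It fails at once if a tube is dropped (falls free of the fingers faster than 0.7 m/s, a fall of 25 mm) ((linear speed of tube_75 above 0.7 m/s and contact force between the fingers and tube_75 below 0.02 N) or (linear speed of tube_100 above 0.7 m/s and contact force between the fingers and tube_100 below 0.02 N) or (linear speed of tube_125 above 0.7 m/s and contact force between the fingers and tube_125 below 0.02 N) or (linear speed of tube_150 above 0.7 m/s and contact force between the fingers and tube_150 below 0.02 N)).
It fails at once if the prosthetic foot is pushed more than 30 mm or tipped more than 0.3 rad (distance of foot from where it was at the start of the episode above 0.03 m or angle between foot's own z axis and vertical above 0.3 rad).
It also fails if it takes over 128 s, if anything falls off the work surface, if the arm or the gripper's body presses on something with over 40 N, if the wrist force passes 120 N, or if a joint passes its speed limit or range.

ROBOT

A 6-joint arm with a two-finger parallel gripper is mounted at the origin on the work surface. World frame = base frame: x ahead of the robot, y to its left, z up, the work surface at z = 0. Lengths are in m, angles in rad, forces in N, time in s.
With the tool pointing down it reaches from about 0.375 to 0.975 m from the base axis. Payload 3.8 kg.
Tool frame: the origin (TCP) lies midway between the tips of the shut fingers; the grasp point (between the pads) lies 19 mm behind it; z points along the fingers, y is the direction in which the jaws open and shut (so a half turn about z gives the same grasp; the last joint's range is limited). The gripper opens to 85 mm and grips with 20 to 120 N. Pads are 22 mm wide; open, the fingers measure 114 mm over their backs; the gripper's body (76 mm by 85 mm) begins 54 mm behind the grasp point. The pads swing forward as they close: fully open they stand 13 mm farther back than shut.
Start: joints at [-1.234, 0.264, 1.604, -0, 1.274, -0.037], TCP at [0.246, -0.628, 0.195] pointing down, gripper open.
Joint ranges: [-2.63, 2.63], [-0.94, 2.18], [0.31, 2.57], [-1.31, 4.45], [0, 2.66], [-2.55, 2.55]. Speed limits (rad/s): [2.57, 2.57, 3.14, 3.14, 3.14, 3.14].

INTERFACE

Orientations are given as a unit quaternion [w, x, y, z].
In Python, from rig import arm, viewer, finder gives the robot as it stands.
- The arm moves only by the tool step_arm, never from a script. Its argument "motion" is a list of rows, each an object with "hand": the closure, from 0 (fully open) to 1 (shut); "linear": the shift along the tool's x, y, z in units of 25 mm (1.0 is 25 mm), a list of three; "twist": the turn, a rotation vector about the tool's x, y, z in units of 5 degrees (1.0 is 5 degrees), a list of three. A call has 1 to 20 rows; each row is the pose to reach, as a shift and turn from the pose commanded when the call began, along the tool's axes at that moment; what a row does not reach only later rows make up. A row lasts 1/12 s, in which the tool goes at most 41.7 mm and 7.16 degrees, less where a joint would pass 70% of its speed; a pose out of reach is approached as far as the arm can. A call with a gripper value outside its range is refused whole. The fingers move at their own pace and stop on an object; "grip_force" is the grip in N (left out, the last holds). Time passes only in rows, so rows that repeat a pose let the fingers close. It gives the time, the measured TCP pose, the force and the opening at its end, in the units of the state.
- arm.state(): the state, without advancing time (a new reading comes with each control period).
- viewer.capture(name): name is "scene" or "top" or "wrist"; returns a dict with "pixels" (384x512x3 uint8, blue, green, red), "K" (3x3 intrinsics, pixels), "T" (4x4, takes a point from camera to world coordinates); the wrist camera has in their place "tool_from_camera" (4x4, takes a point from camera to tool coordinates, whose origin is the TCP and whose axes are the flange's). Camera axes: x right, y down, z forward; pixel columns grow to the right and rows downward; lengths in m; the calibration is good to about 2 mm. A picture is of the moment at which its call begins: read the wrist's pose just before it. There is no depth.
- arm.finish_job(): hands the job in, once; it reports no verdict.
Trained networks look in the newest picture that a camera, given by its name, has taken for a name from the list of things; names that differ only in an ending like _2 or _b are one class to them, and where a whole thing is asked for, a point or a joint stands for the part that bears it (a point fixed in the world has none). Each returns a list of dicts, best first, with "score" (0 to 1); they miss things now and then, are a little off and sometimes report something else, mostly with a low value. They report only what shows in the picture. A call takes as long as a camera call. They do not tell look-alikes from the thing itself.
- finder.spot_in(camera, thing): "centre" ([x, y, z] in m, in the coordinates of the camera as it stood for that picture, good to about 4 mm: the middle of the surface that is visible of it).
- finder.outline_of(camera, thing): "mask" (384x512 bool, what is visible of it).
- finder.pinpoint(camera, thing): "centre" ([x, y, z] in m, in the coordinates of the camera as it stood for that picture, good to about 4 mm: a listed point, or the origin of a listed thing).
The state is a dict: "clock": time; "q": joint angles; "joint_velocities": joint speeds; "effort": joint torques, N m; "position": TCP position; "ee_rot": TCP orientation; "wrist_force": force on the tool from outside, world axes, zero at the start; "moment": the same for the moment, N m; "finger_gap": finger opening in m.
Only numpy, scipy, OpenCV 4.12 (cv2) and the standard library are available. Lean on these libraries where they do the work, as an engineer would, in place of code of your own. Each camera call takes 0.05 s, during which the arm holds its last target. There are 200 camera calls.

## Working session

There is one attempt and no reset: what is moved stays moved. The work goes in short steps, Python scripts to look and compute and a tool call to move; the robot and the scene stay as the last step left them, time stands still between calls to the robot, and variables do not carry over. Pictures are saved under pics/ and viewed, about 12 in all and at most 16, crops included, and the job is handed in when it is done.

Besides the shell and the picture viewer there is one more tool, called after "Emit:" by a JSON object that holds its "api" and its "payload", one argument or row to a line. step_arm: Moves the arm, as the interface text tells. Its arguments: {"type":"object","properties":{"motion":{"type":"array","items":{"type":"object","properties":{"hand":{"type":"number"},"linear":{"type":"array","items":{"type":"number"}},"twist":{"type":"array","items":{"type":"number"}}}}},"grip_force":{"type":"number"}},"required":["motion"]}

```bash
mkdir -p pics; cat > h.py <<'E'
import numpy as np, cv2
from rig import arm, viewer, finder
from scipy.spatial.transform import Rotation as R
def tool():
    s=arm.state(); w,x,y,z=s['ee_rot']; T=np.eye(4); T[:3,:3]=R.from_quat([x,y,z,w]).as_matrix(); T[:3,3]=s['position']; return T
def cap(n,save=None):
    t=tool(); c=viewer.capture(n)
    c['T']=np.array(c['T']) if 'T' in c else t@np.array(c['tool_from_camera'])
    if save: cv2.imwrite('pics/'+save,c['pixels'])
    return c
def w(c,p): return (c['T']@np.r_[p,1])[:3]
def proj(c,P):
    q=np.linalg.inv(c['T'])@np.r_[P,1]; u=np.array(c['K'])@q[:3]; return u[:2]/u[2]
E
python3 - <<'E'
from h import *
print(arm.state())
for n in ('scene','top'):
    c=cap(n,n+'0.png')
    print(n,c['T'].round(3).tolist(),np.array(c['K']).round(1).tolist())
    for t in ['tube_75','tube_100','tube_125','tube_150','rack','pin_a','foot']:
        for r in finder.pinpoint(n,t)[:5]: print(t,round(r['score'],2),w(c,r['centre']).round(3),proj(c,w(c,r['centre'])).round())
E
```

```text
{'clock': 0.0, 'q': array([-1.23393763e+00,  2.64746227e-01,  1.60539391e+00,  2.35860582e-05,
        1.27372743e+00, -3.69165533e-02]), 'joint_velocities': array([ 0.00144119,  0.00027189, -0.00065534, -0.00043513,  0.00010673,
        0.00012118]), 'effort': array([ 7.60823987e-04, -5.15110838e+01, -3.67313254e+01,  6.73699219e-05,
        1.29003549e-02, -3.94032753e-06]), 'position': array([ 0.24618539, -0.62761114,  0.19415606]), 'ee_rot': array([-1.12637698e-03,  9.82587285e-01,  1.85798097e-01, -1.58801395e-04]), 'wrist_force': array([-0.09359327,  0.02930497, -0.44197181]), 'moment': array([ 0.0083543 ,  0.02882959, -0.03930706]), 'finger_gap': 0.08548637176312449}
scene [[-0.816, 0.352, -0.458, 1.028], [0.577, 0.493, -0.651, 0.655], [-0.004, -0.796, -0.605, 0.618], [0.0, 0.0, 0.0, 1.0]] [[413.2, 0.0, 257.5], [0.0, 413.2, 189.8], [0.0, 0.0, 1.0]]
tube_75 0.9 [ 0.585  0.33  -0.002] [350. 283.]
tube_75 0.74 [ 0.463  0.176 -0.002] [339. 216.]
tube_75 0.7 [ 0.615  0.19  -0.   ] [291. 246.]
tube_75 0.7 [ 0.438  0.34  -0.001] [404. 253.]
tube_75 0.59 [ 0.532  0.152 -0.   ] [310. 2
[... 1384 characters left out ...]
.69 [ 0.611  0.193 -0.001] [188. 185.]
tube_100 0.68 [0.454 0.168 0.   ] [195. 246.]
tube_100 0.64 [ 0.437  0.342 -0.   ] [127. 251.]
tube_125 0.9 [0.581 0.328 0.001] [136. 195.]
tube_125 0.71 [ 0.397  0.205 -0.003] [180. 268.]
tube_125 0.69 [ 0.611  0.193 -0.001] [188. 185.]
tube_125 0.68 [0.454 0.168 0.   ] [195. 246.]
tube_125 0.64 [ 0.437  0.342 -0.   ] [127. 251.]
tube_150 0.9 [0.581 0.328 0.001] [136. 195.]
tube_150 0.71 [ 0.397  0.205 -0.003] [180. 268.]
tube_150 0.69 [ 0.611  0.193 -0.001] [188. 185.]
tube_150 0.68 [0.454 0.168 0.   ] [195. 246.]
tube_150 0.64 [ 0.437  0.342 -0.   ] [127. 251.]
rack 0.79 [ 0.537 -0.227 -0.001] [349. 217.]
pin_a 0.26 [ 0.574  0.328 -0.001] [136. 198.]
```

View pics/scene0.png

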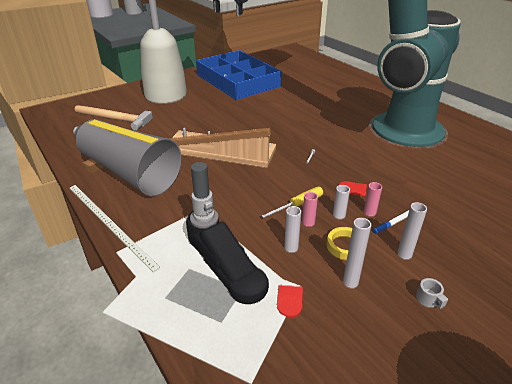

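View pics/top0.png

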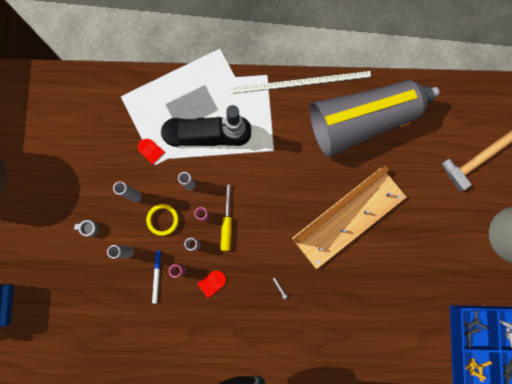

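The scene picture shows the four bright tubes: longest at px (355,255), then (412,230), (292,230) and (341,202). The two pink look-alikes are at (310,210) and (373,198). The rack is at (225,145). In the top view its pins lie from (322,249) to (393,195), with the back board on the upper-left side. The rack axes therefore put the high end at about (0.48,-0.16).

```bash
cat >> h.py <<'E'
def rel(P,yaw=None):
    """motion units to bring TCP to P with tool straight down and jaw (tool y) at world angle yaw (rad)"""
    t=tool(); lin=t[:3,:3].T@(np.array(P)-t[:3,3])/.025
    if yaw is None: return lin.round(2)
    y=np.array([np.cos(yaw),np.sin(yaw),0]); z=np.array([0,0,-1.]); x=np.cross(y,z)
    rv=R.from_matrix(t[:3,:3].T@np.c_[x,y,z]).as_rotvec()
    return lin.round(2), (np.degrees(rv)/5).round(2)
E
python3 - <<'E'
from h import *
c=cap('wrist'); print(np.array(c['tool_from_camera']).round(3).tolist(),np.array(c['K']).round(0).tolist())
print(rel([.49,-.27,.36],np.radians(39)))
# tube base/top by masks
cs={n:cap(n) for n in('scene','top')}
for n,c in cs.items():
  for r in finder.outline_of(n,'tube_75'):
    m=np.array(r['mask']); ys,xs=np.nonzero(m); b=c['pixels'][m].mean(0)
    print(n,round(r['score'],2),m.sum(),xs.min(),xs.max(),ys.min(),ys.max(),b.round())
X={'a':(.583,.329),'b':(.4375,.341),'c':(.613,.1915),'d':(.4585,.172)}
for k,p in X.items(): print(k,[(L,proj(cs['scene'],[*p,L]).round(),proj(cs['top'],[*p,L]).round()) for L in(.075,.1,.125,.15)])
E
```

```text
[[0.0, -0.954, -0.298, 0.076], [1.0, 0.0, 0.0, -0.001], [-0.0, -0.298, 0.954, -0.179], [0.0, 0.0, 0.0, 1.0]] [[274.0, 0.0, 257.0], [0.0, 274.0, 195.0], [0.0, 0.0, 1.0]]
(array([14.3 , -9.79, -6.58]), array([  0.  ,   0.  , -21.52]))
scene 0.97 465 302 318 192 226 [128. 109. 186.]
scene 0.92 407 333 348 185 218 [165. 161. 167.]
scene 0.88 624 285 300 206 250 [168. 164. 170.]
scene 0.81 503 363 381 182 216 [116. 100. 171.]
scene 0.79 861 398 426 203 257 [148. 144. 149.]
scene 0.57 1206 343 370 218 287 [152. 149. 156.]
top 0.85 316 113 140 182 201 [87. 83. 88.]
top 0.72 206 178 194 172 189 [ 99.  94. 102.]
top 0.63 112 194 208 207 220 [ 83.  64. 130.]
top 0.52 284 107 132 245 257 [87. 83. 89.]
top 0.39 121 184 199 238 249 [110. 107. 117.]
a [(0.075, array([356., 254.]), array([128., 190.])), (0.1, array([358., 244.]), array([125., 189.])), (0.125, array([360., 233.]), array([122., 187.])), (0.15, array([362., 223.]), array([119., 186.]))]
b [(0.075, array([413., 226.]), array([119., 250.])), (0.1, array([416., 216.]), array([116., 250.])), (0.125, array([419., 206.]), array([113., 250.])), (0.15, array([422., 195.]), array([110., 250.]))]
c [(0.075, array([294., 219.]), array([185., 179.])), (0.1, array([295., 209.]), array([183., 178.])), (0.125, array([296., 199.]), array([182., 176.])), (0.15, array([296., 189.]), array([180., 174.]))]
d [(0.075, array([344., 187.]), array([190., 243.])), (0.1, array([345., 178.]), array([189., 243.])), (0.125, array([346., 168.]), array([188., 243.])), (0.15, array([348., 158.]), array([186., 242.]))]
```

```bash
python3 - <<'E'
from h import *
print(rel([.50,-.20,.2],np.radians(39)))
E
```

```text
(array([ 15.7 , -12.25,  -0.18]), array([  0.  ,   0.  , -21.52]))
```

Emit:
{"api": "step_arm", "payload": {
  "motion": [
    {"hand": 0, "linear": [1.2, -0.9, -0.2], "twist": [0, 0, -1.4]},
    {"hand": 0, "linear": [2.2, -1.7, -0.2], "twist": [0, 0, -2.8]},
    {"hand": 0, "linear": [3.2, -2.5, -0.2], "twist": [0, 0, -4.2]},
    {"hand": 0, "linear": [4.2, -3.3, -0.2], "twist": [0, 0, -5.6]},
    {"hand": 0, "linear": [5.2, -4.1, -0.2], "twist": [0, 0, -7]},
    {"hand": 0, "linear": [6.2, -4.9, -0.2], "twist": [0, 0, -8.4]},
    {"hand": 0, "linear": [7.2, -5.7, -0.2], "twist": [0, 0, -9.8]},
    {"hand": 0, "linear": [8.2, -6.5, -0.2], "twist": [0, 0, -11.2]},
    {"hand": 0, "linear": [9.2, -7.3, -0.2], "twist": [0, 0, -12.6]},
    {"hand": 0, "linear": [10.2, -8.1, -0.2], "twist": [0, 0, -14]},
    {"hand": 0, "linear": [11.2, -8.9, -0.2], "twist": [0, 0, -15.4]},
    {"hand": 0, "linear": [12.2, -9.7, -0.2], "twist": [0, 0, -16.8]},
    {"hand": 0, "linear": [13.2, -10.5, -0.2], "twist": [0, 0, -18.2]},
    {"hand": 0, "linear": [14.2, -11.3, -0.2], "twist": [0, 0, -19.6]},
    {"hand": 0, "linear": [15.2, -12, -0.2], "twist": [0, 0, -21]},
    {"hand": 0, "linear": [15.7, -12.25, -0.2], "twist": [0, 0, -21.5]},
    {"hand": 0, "linear": [15.7, -12.25, -0.2], "twist": [0, 0, -21.5]},
    {"hand": 0, "linear": [15.7, -12.25, -0.2], "twist": [0, 0, -21.5]}
  ]
}}

```text
clock: 2.55
position: [0.5002, -0.1999, 0.2005]
ee_rot: [-0.0, 0.431, 0.902, -0.0]
wrist_force: [-0.6, -0.1, 1.1]
finger_gap: 0.0857
```

```bash
python3 - <<'E'
from h import *
t=tool();print(t.round(3).tolist(),arm.state()['clock'],arm.state()['q'].round(2))
c=cap('wrist','w1.png')
for th in('pin_a','rack'):
  for r in finder.pinpoint('wrist',th): print(th,round(r['score'],2),w(c,r['centre']).round(4),proj(c,w(c,r['centre'])).round())
E
```

```text
[[-0.628, 0.778, -0.0, 0.5], [0.778, 0.628, -0.001, -0.2], [-0.0, -0.001, -1.0, 0.2], [0.0, 0.0, 0.0, 1.0]] 2.55 [-0.43  0.    1.89 -0.    1.25 -1.1 ]
pin_a 0.54 [ 0.5988 -0.3218  0.0173] [257. 270.]
pin_a 0.47 [ 0.5014 -0.2067  0.0187] [255. 173.]
pin_a 0.45 [ 0.5477 -0.2623  0.0212] [256. 224.]
pin_a 0.42 [ 0.4486 -0.1486  0.0193] [251. 113.]
pin_a 0.35 [ 0.5363 -0.2225  0.002 ] [267. 194.]
rack 0.81 [ 0.5362 -0.2246  0.0008] [266. 195.]
```

View pics/w1.png

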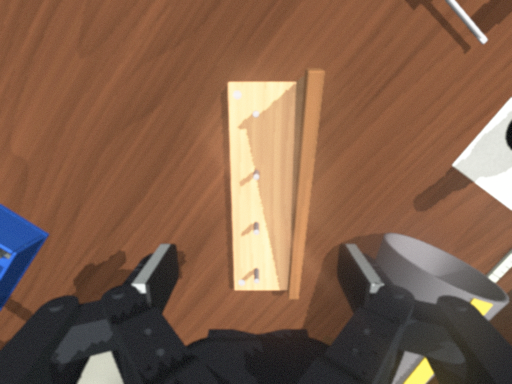

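The wrist view shows the four pins in a column at px (255,114), (257,176), (256,226) and (257,270). The back board is on the right, wider and closer to the camera at the top, so the high end is at (0.449,-0.149). That agrees with the rack frame.

```bash
python3 - <<'E'
from h import *
P=np.array([[.5988,-.3218],[.5477,-.2623],[.5014,-.2067],[.4486,-.1486]])
M=np.array([[-.015,y] for y in(-.1125,-.0375,.0375,.1125)])
m,p=M.mean(0),P.mean(0); U,S,V=np.linalg.svd((M-m).T@(P-p)); Rm=V.T@np.diag([1,np.linalg.det(V.T@U.T)])@U.T
Q=(M-m)@Rm.T+p; print(Q.round(4).tolist(),'resid',(Q-P).round(4).tolist(),'rackx deg',np.degrees(np.arctan2(Rm[1,0],Rm[0,0])), 'origin',(p-Rm@m).round(4))
print(rel([.474,.318,.35]))
E
```

```text
[[0.5977, -0.32], [0.5486, -0.2632], [0.4996, -0.2065], [0.4506, -0.1497]] resid [[-0.0011, 0.0018], [0.0009, -0.0009], [-0.0018, 0.0002], [0.002, -0.0011]] rackx deg 40.822863166478655 origin [ 0.5355 -0.225 ]
[16.82 12.21 -5.99]
```

Emit:
{"api": "step_arm", "payload": {
  "motion": [
    {"hand": 0, "linear": [1.3, 0.9, -1.0], "twist": [0, 0, 0]},
    {"hand": 0, "linear": [2.6, 1.8, -2], "twist": [0, 0, 0]},
    {"hand": 0, "linear": [3.9, 2.7, -3], "twist": [0, 0, 0]},
    {"hand": 0, "linear": [5.2, 3.6, -4], "twist": [0, 0, 0]},
    {"hand": 0, "linear": [6.5, 4.6, -5], "twist": [0, 0, 0]},
    {"hand": 0, "linear": [7.8, 5.6, -6], "twist": [0, 0, 0]},
    {"hand": 0, "linear": [9.1, 6.6, -6], "twist": [0, 0, 0]},
    {"hand": 0, "linear": [10.4, 7.5, -6], "twist": [0, 0, 0]},
    {"hand": 0, "linear": [11.7, 8.5, -6], "twist": [0, 0, 0]},
    {"hand": 0, "linear": [13, 9.4, -6], "twist": [0, 0, 0]},
    {"hand": 0, "linear": [14.3, 10.4, -6], "twist": [0, 0, 0]},
    {"hand": 0, "linear": [15.6, 11.3, -6], "twist": [0, 0, 0]},
    {"hand": 0, "linear": [16.8, 12.2, -6], "twist": [0, 0, 0]},
    {"hand": 0, "linear": [16.8, 12.2, -6], "twist": [0, 0, 0]},
    {"hand": 0, "linear": [16.8, 12.2, -6], "twist": [0, 0, 0]},
    {"hand": 0, "linear": [16.8, 12.2, -6], "twist": [0, 0, 0]}
  ]
}}

```text
clock: 4.03
position: [0.4738, 0.3179, 0.35]
ee_rot: [0.0, 0.431, 0.902, -0.001]
wrist_force: [0.1, 0.6, 0.2]
finger_gap: 0.0854
```

```bash
python3 - <<'E'
from h import *
t=tool();print(t[:3,3].round(3),arm.state()['clock'],arm.state()['q'].round(2))
c=cap('wrist','w2.png')
for r in finder.pinpoint('wrist','tube_75'): print(round(r['score'],2),w(c,r['centre']).round(4),proj(c,w(c,r['centre'])).round())
# tube tops: ray through rim, at known/trial height
for r in finder.outline_of('wrist','tube_75'):
    m=np.array(r['mask']); ys,xs=np.nonzero(m); print(round(r['score'],2),m.sum(),xs.min(),xs.max(),ys.min(),ys.max(),c['pixels'][m].mean(0).round())
E
```

```text
[0.474 0.318 0.35 ] 4.0333 [ 0.55  0.01  1.61 -0.    1.52 -0.13]
0.96 [6.155e-01 1.929e-01 6.000e-04] [272. 238.]
0.93 [ 5.749e-01  3.301e-01 -3.000e-04] [301. 178.]
0.85 [5.338e-01 1.503e-01 1.000e-04] [230. 231.]
0.85 [0.3925 0.2047 0.0059] [188. 170.]
0.75 [0.4636 0.1711 0.0022] [208. 204.]
0.67 [ 0.4375  0.3427 -0.0028] [251. 128.]
0.97 415 172 197 162 186 [194. 171. 240.]
0.88 589 265 282 233 271 [218. 219. 227.]
0.84 419 192 214 195 222 [228. 228. 236.]
0.6 299 238 257 121 144 [218. 218. 225.]
0.6 771 296 328 173 214 [201. 208. 224.]
0.56 410 219 236 224 253 [192. 174. 242.]
```

View pics/w2.png

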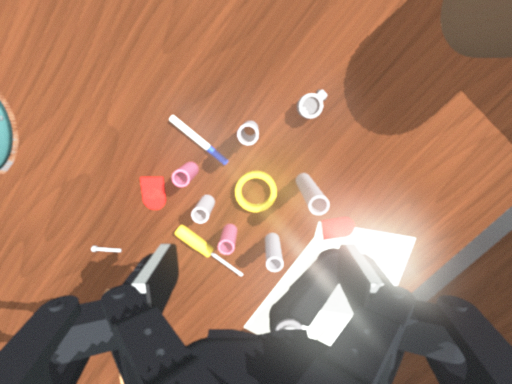

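The wrist view shows the bright tubes at px (203,208), (249,133), (273,252) and (313,194), and the pink ones at (185,174) and (228,238). These match the measured positions. I'll refine the axes by fitting cylinder silhouettes to the masks in all views.

```bash
cat >> h.py <<'E'
from scipy.optimize import minimize
A=np.linspace(0,2*np.pi,40,endpoint=False)
def sil(c,p,L):
    pts=np.array([proj(c,[p[0]+.015*np.cos(a),p[1]+.015*np.sin(a),z]) for z in(0,L) for a in A])
    m=np.zeros((384*4,512*4),np.uint8); cv2.fillConvexPoly(m,cv2.convexHull(np.round(pts*4+1.5).astype(np.int32)),1); return m>0
def fit(views,p,L):
    """views: list of (capture, masks). returns xy, IoU per view, with fitted L too"""
    V=[]
    for c,ms in views:
        s=sil(c,p,L); big=[np.kron(np.array(m),np.ones((4,4)))>0 for m in ms]
        if big: 
            b=max(big,key=lambda m:(m&s).sum()); 
            if (b&s).sum()>.3*s.sum(): V.append((c,b))
    f=lambda q:sum(1-(b&(s:=sil(c,q[:2]/1000,q[2]/1000))).sum()/(b|s).sum() for c,b in V)
    q0=np.array([p[0]*1000,p[1]*1000,L*1000])
    r=minimize(f,q0,method='Nelder-Mead',options=dict(initial_simplex=q0+np.array([[0,0,0],[6,0,0],[0,6,0],[0,0,8]]),xatol=.2,fatol=1e-3,maxfev=80))
    return r.x/1000, r.fun/max(len(V),1), len(V)
TB={75:(.460,.1717),100:(.614,.192),125:(.4375,.3415),150:(.580,.3295)}
E
python3 - <<'E'
from h import *
vs=[]
for n in('scene','top','wrist'):
    c=cap(n); vs.append((c,[r['mask'] for r in finder.outline_of(n,'tube_75')]))
for k,p in TB.items():
    print(k,fit(vs,p,k/1000), [fit([v],p,k/1000)[0].round(4).tolist() for v in vs])
E
```

```text
75 (array([0.45900569, 0.17107354, 0.06978448]), np.float64(0.06852553268689338), 2) [[0.4617, 0.1731, 0.0728], [0.46, 0.1717, 0.075], [0.4588, 0.171, 0.0679]]
100 (array([0.61534527, 0.19059325, 0.09726939]), np.float64(0.09384761797462486), 3) [[0.6165, 0.1896, 0.0973], [0.6137, 0.1919, 0.0954], [0.6158, 0.1899, 0.0953]]
125 (array([0.43678323, 0.34032003, 0.12226923]), np.float64(0.1663199382320226), 3) [[0.4405, 0.3416, 0.1248], [0.4361, 0.343, 0.1184], [0.4371, 0.3398, 0.1047]]
150 (array([0.58073718, 0.32874268, 0.14682357]), np.float64(0.07773482628881252), 3) [[0.583, 0.3288, 0.1493], [0.5801, 0.3301, 0.1445], [0.5823, 0.3284, 0.1423]]
```

```bash
cat >> h.py <<'E'
TB={75:(.4597,.1717),100:(.6152,.1906),125:(.4375,.3408),150:(.5812,.329)}
PN={75:(.5977,-.3200),100:(.5486,-.2632),125:(.4996,-.2065),150:(.4506,-.1497)}
E
python3 - <<'E'
from h import *
for z in(.15,.036): print(rel([*TB[75],z],np.radians(40.8)))
E
```

```text
(array([-4.19, -4.1 ,  8.03]), array([ 0.01,  0.  , -0.39]))
(array([-4.19, -4.11, 12.59]), array([ 0.01,  0.  , -0.39]))
```

Emit:
{"api": "step_arm", "payload": {
  "motion": [
    {"hand": 0, "linear": [-0.8, -0.8, 1.1], "twist": [0, 0, -0.4]},
    {"hand": 0, "linear": [-1.6, -1.6, 2.2], "twist": [0, 0, -0.4]},
    {"hand": 0, "linear": [-2.4, -2.4, 3.3], "twist": [0, 0, -0.4]},
    {"hand": 0, "linear": [-3.2, -3.2, 4.4], "twist": [0, 0, -0.4]},
    {"hand": 0, "linear": [-4.0, -3.9, 5.5], "twist": [0, 0, -0.4]},
    {"hand": 0, "linear": [-4.2, -4.1, 6.6], "twist": [0, 0, -0.4]},
    {"hand": 0, "linear": [-4.2, -4.1, 7.4], "twist": [0, 0, -0.4]},
    {"hand": 0, "linear": [-4.2, -4.1, 8.4], "twist": [0, 0, -0.4]},
    {"hand": 0, "linear": [-4.2, -4.1, 9.6], "twist": [0, 0, -0.4]},
    {"hand": 0, "linear": [-4.2, -4.1, 10.8], "twist": [0, 0, -0.4]},
    {"hand": 0, "linear": [-4.2, -4.1, 11.8], "twist": [0, 0, -0.4]},
    {"hand": 0, "linear": [-4.2, -4.1, 12.6], "twist": [0, 0, -0.4]},
    {"hand": 0, "linear": [-4.2, -4.1, 12.6], "twist": [0, 0, -0.4]},
    {"hand": 0, "linear": [-4.2, -4.1, 12.6], "twist": [0, 0, -0.4]}
  ]
}}

```text
clock: 5.65
position: [0.4586, 0.1718, 0.0347]
ee_rot: [-0.001, 0.415, 0.91, -0.001]
wrist_force: [0.1, 0.6, 0.3]
finger_gap: 0.0851
```

Emit:
{"api": "step_arm", "payload": {
  "motion": [
    {"hand": 0.3, "linear": [0, 0, 0], "twist": [0, 0, 0]},
    {"hand": 0.5, "linear": [0, 0, 0], "twist": [0, 0, 0]},
    {"hand": 0.7, "linear": [0, 0, 0], "twist": [0, 0, 0]},
    {"hand": 0.85, "linear": [0, 0, 0], "twist": [0, 0, 0]},
    {"hand": 1, "linear": [0, 0, 0], "twist": [0, 0, 0]},
    {"hand": 1, "linear": [0, 0, 0], "twist": [0, 0, 0]},
    {"hand": 1, "linear": [0, 0, 0], "twist": [0, 0, 0]},
    {"hand": 1, "linear": [0, 0, 0], "twist": [0, 0, 0]},
    {"hand": 1, "linear": [0, 0, 0], "twist": [0, 0, 0]},
    {"hand": 1, "linear": [0, 0, 0], "twist": [0, 0, 0]}
  ],
  "grip_force": 30
}}

```text
clock: 6.48
position: [0.4609, 0.1726, 0.037]
ee_rot: [0.001, 0.415, 0.91, 0.001]
wrist_force: [-0.4, -0.5, 6.2]
finger_gap: 0.0267
```

```bash
python3 - <<'E'
from h import *
c=cap('wrist'); d=cap('scene'); s=arm.state(); print(s['finger_gap'],s['wrist_force'],s['position'],proj(c,[*TB[75],.075]))
a=c['pixels'][150:384,130:390]; b=d['pixels'][150:280,260:400]
cv2.imwrite('pics/g1.png',np.hstack([cv2.resize(a,(400,360)),cv2.resize(b,(388,360))]))
E
```

```text
0.026591945801447223 [-0.65121787 -0.28283251  5.06339358] [0.4608619  0.17264006 0.0369483 ] [254.46088463 249.3394668 ]
```

View pics/g1.png

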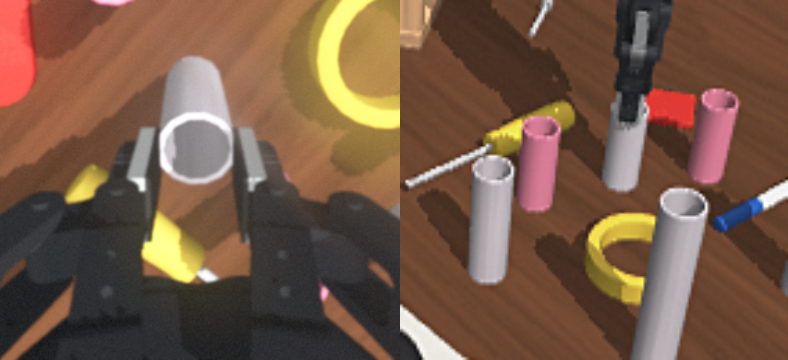

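The tube is gripped upright between both pads, with its rim at about px (257,246) in the full frame, as predicted. The reported opening is about 3 mm small. Next I lift and carry it.

```bash
cat >> h.py <<'E'
def plan(L,dz=0):
    g=L/1000-.039
    y=np.radians(40.8)
    print('lift',rel([*tool()[:2,3],g+.15],y)); print('over',rel([*PN[L],g+.15],y)); print('pintop',rel([*PN[L],g+.055],y)); print('down',rel([*PN[L],g+.0195],y))
E
python3 -c "
from h import *; plan(75)"
```

```text
lift (array([-0.01,  0.01, -5.96]), array([0.02, 0.01, 0.02]))
over (array([-18.48,  -8.76,  -5.96]), array([0.02, 0.01, 0.02]))
pintop (array([-18.48,  -8.77,  -2.16]), array([0.02, 0.01, 0.02]))
down (array([-18.48,  -8.77,  -0.74]), array([0.02, 0.01, 0.02]))
```

Emit:
{"api": "step_arm", "payload": {
  "motion": [
    {"hand": 1, "linear": [0, 0, -0.8], "twist": [0, 0, 0]},
    {"hand": 1, "linear": [0, 0, -2.0], "twist": [0, 0, 0]},
    {"hand": 1, "linear": [0, 0, -3.2], "twist": [0, 0, 0]},
    {"hand": 1, "linear": [-0.4, -0.2, -4.4], "twist": [0, 0, 0]},
    {"hand": 1, "linear": [-1.4, -0.7, -5.4], "twist": [0, 0, 0]},
    {"hand": 1, "linear": [-2.8, -1.3, -6], "twist": [0, 0, 0]},
    {"hand": 1, "linear": [-4.2, -2.0, -6], "twist": [0, 0, 0]},
    {"hand": 1, "linear": [-5.6, -2.6, -6], "twist": [0, 0, 0]},
    {"hand": 1, "linear": [-7, -3.3, -6], "twist": [0, 0, 0]},
    {"hand": 1, "linear": [-8.4, -4, -6], "twist": [0, 0, 0]},
    {"hand": 1, "linear": [-9.8, -4.6, -6], "twist": [0, 0, 0]},
    {"hand": 1, "linear": [-11.2, -5.3, -6], "twist": [0, 0, 0]},
    {"hand": 1, "linear": [-12.6, -6, -6], "twist": [0, 0, 0]},
    {"hand": 1, "linear": [-14, -6.6, -6], "twist": [0, 0, 0]},
    {"hand": 1, "linear": [-15.4, -7.3, -6], "twist": [0, 0, 0]},
    {"hand": 1, "linear": [-16.8, -8, -6], "twist": [0, 0, 0]},
    {"hand": 1, "linear": [-17.8, -8.5, -6], "twist": [0, 0, 0]},
    {"hand": 1, "linear": [-18.5, -8.8, -6], "twist": [0, 0, 0]},
    {"hand": 1, "linear": [-18.5, -8.8, -6], "twist": [0, 0, 0]},
    {"hand": 1, "linear": [-18.5, -8.8, -6], "twist": [0, 0, 0]}
  ]
}}

```text
clock: 8.25
position: [0.5961, -0.3221, 0.1849]
ee_rot: [-0.0, 0.416, 0.909, 0.0]
wrist_force: [-0.8, 1.2, -1.5]
finger_gap: 0.0267
```

```bash
python3 - <<'E'
from h import *
plan(75); s=arm.state(); print(s['finger_gap'],s['position'],s['clock'])
c=cap('wrist'); 
for r in finder.pinpoint('wrist','pin_a'): print(round(r['score'],2),w(c,r['centre']).round(4))
for r in finder.pinpoint('wrist','tube_75')[:2]: print('tube',round(r['score'],2),w(c,r['centre']).round(4))
E
```

```text
lift (array([ 0.  , -0.  , -0.04]), array([-0.  , -0.01,  0.  ]))
over (array([ 0.02,  0.1 , -0.04]), array([-0.  , -0.01,  0.  ]))
pintop (array([0.02, 0.1 , 3.76]), array([-0.  , -0.01,  0.  ]))
down (array([0.02, 0.1 , 5.18]), array([-0.  , -0.01,  0.  ]))
0.02669493430100973 [ 0.59611253 -0.32206339  0.18494021] 8.25
0.5 [ 0.5012 -0.2049  0.0205]
0.47 [ 0.5474 -0.2626  0.0192]
0.37 [ 0.5967 -0.3216  0.0179]
tube 0.91 [ 0.5943 -0.3248  0.1527]
```

Emit:
{"api": "step_arm", "payload": {
  "motion": [
    {"hand": 1, "linear": [0, 0.1, 0.8], "twist": [0, 0, 0]},
    {"hand": 1, "linear": [0, 0.1, 1.8], "twist": [0, 0, 0]},
    {"hand": 1, "linear": [0, 0.1, 2.8], "twist": [0, 0, 0]},
    {"hand": 1, "linear": [0, 0.1, 3.5], "twist": [0, 0, 0]},
    {"hand": 1, "linear": [0, 0.1, 3.9], "twist": [0, 0, 0]},
    {"hand": 1, "linear": [0, 0.1, 4.3], "twist": [0, 0, 0]},
    {"hand": 1, "linear": [0, 0.1, 4.7], "twist": [0, 0, 0]},
    {"hand": 1, "linear": [0, 0.1, 4.9], "twist": [0, 0, 0]},
    {"hand": 1, "linear": [0, 0.1, 5.1], "twist": [0, 0, 0]},
    {"hand": 1, "linear": [0, 0.1, 5.15], "twist": [0, 0, 0]},
    {"hand": 1, "linear": [0, 0.1, 5.15], "twist": [0, 0, 0]},
    {"hand": 1, "linear": [0, 0.1, 5.15], "twist": [0, 0, 0]}
  ]
}}

```text
clock: 9.4
position: [0.5988, -0.32, 0.0575]
ee_rot: [0.001, 0.415, 0.91, -0.0]
wrist_force: [0.1, 0.1, -0.1]
finger_gap: 0.0264
```

```bash
python3 - <<'E'
from h import *
s=arm.state(); print(s['finger_gap'],s['position'],s['wrist_force'])
c=cap('wrist'); d=cap('scene')
a=c['pixels'][120:384,100:410]; b=d['pixels'][90:190,150:290]
cv2.imwrite('pics/g2.png',np.hstack([cv2.resize(a,(400,340)),cv2.resize(b,(400,340))]))
E
```

```text
0.026441597033589746 [ 0.59875354 -0.31999945  0.05747563] [ 0.09868777  0.12758574 -0.14762039]
```

View pics/g2.png

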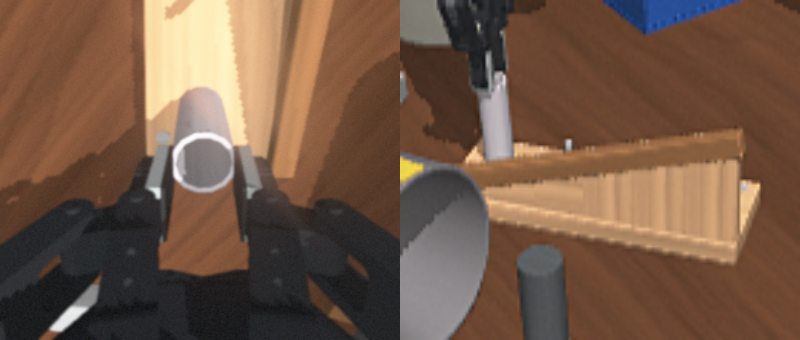

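The tube stands on the low-end pin. In the scene crop the back board visibly rises to the right, away from it. No contact force yet, so I lower it to contact, then release.

Emit:
{"api": "step_arm", "payload": {
  "motion": [
    {"hand": 1, "linear": [0, 0, 0.05], "twist": [0, 0, 0]},
    {"hand": 1, "linear": [0, 0, 0.1], "twist": [0, 0, 0]},
    {"hand": 1, "linear": [0, 0, 0.1], "twist": [0, 0, 0]},
    {"hand": 1, "linear": [0, 0, 0.1], "twist": [0, 0, 0]}
  ]
}}

```text
clock: 9.83
position: [0.5988, -0.3201, 0.0551]
ee_rot: [0.001, 0.415, 0.91, -0.0]
wrist_force: [0.0, -0.3, 3.2]
finger_gap: 0.0265
```

Emit:
{"api": "step_arm", "payload": {
  "motion": [
    {"hand": 0.75, "linear": [0, 0, 0], "twist": [0, 0, 0]},
    {"hand": 0.55, "linear": [0, 0, 0], "twist": [0, 0, 0]},
    {"hand": 0.4, "linear": [0, 0, 0], "twist": [0, 0, 0]},
    {"hand": 0.3, "linear": [0, 0, 0], "twist": [0, 0, 0]},
    {"hand": 0.3, "linear": [0, 0, 0], "twist": [0, 0, 0]},
    {"hand": 0.3, "linear": [0, 0, 0], "twist": [0, 0, 0]}
  ]
}}

```text
clock: 10.33
position: [0.598, -0.3194, 0.0537]
ee_rot: [-0.0, 0.415, 0.91, 0.0]
wrist_force: [0.2, -0.2, -0.5]
finger_gap: 0.0596
```

```bash
python3 - <<'E'
from h import *
s=arm.state(); print(s['finger_gap'],s['position'],s['wrist_force'])
for z in(.25,.16,.061):print(rel([*TB[100],z],np.radians(40.8)))
E
```

```text
0.059648890136131213 [ 0.59797358 -0.31935175  0.05371375] [ 0.16732353 -0.21805598 -0.54253525]
(array([14.97, 13.88, -7.84]), array([-0.  , -0.01,  0.02]))
(array([14.97, 13.88, -4.24]), array([-0.  , -0.01,  0.02]))
(array([14.96, 13.88, -0.28]), array([-0.  , -0.01,  0.02]))
```

Emit:
{"api": "step_arm", "payload": {
  "motion": [
    {"hand": 0.3, "linear": [0, 0, -0.8], "twist": [0, 0, 0]},
    {"hand": 0.3, "linear": [0, 0, -2.0], "twist": [0, 0, 0]},
    {"hand": 0.3, "linear": [0, 0, -3.4], "twist": [0, 0, 0]},
    {"hand": 0.2, "linear": [0, 0, -4.8], "twist": [0, 0, 0]},
    {"hand": 0, "linear": [0.5, 0.5, -6.2], "twist": [0, 0, 0]},
    {"hand": 0, "linear": [1.4, 1.3, -7.2], "twist": [0, 0, 0]},
    {"hand": 0, "linear": [2.4, 2.2, -7.8], "twist": [0, 0, 0]},
    {"hand": 0, "linear": [3.5, 3.3, -7.8], "twist": [0, 0, 0]},
    {"hand": 0, "linear": [4.6, 4.3, -7.8], "twist": [0, 0, 0]},
    {"hand": 0, "linear": [5.7, 5.3, -7.8], "twist": [0, 0, 0]},
    {"hand": 0, "linear": [6.8, 6.3, -7.8], "twist": [0, 0, 0]},
    {"hand": 0, "linear": [7.9, 7.3, -7.8], "twist": [0, 0, 0]},
    {"hand": 0, "linear": [9.0, 8.3, -7.8], "twist": [0, 0, 0]},
    {"hand": 0, "linear": [10.1, 9.4, -7.8], "twist": [0, 0, 0]},
    {"hand": 0, "linear": [11.2, 10.4, -7.8], "twist": [0, 0, 0]},
    {"hand": 0, "linear": [12.3, 11.4, -7.8], "twist": [0, 0, 0]},
    {"hand": 0, "linear": [13.4, 12.4, -7.8], "twist": [0, 0, 0]},
    {"hand": 0, "linear": [14.4, 13.4, -7.8], "twist": [0, 0, 0]},
    {"hand": 0, "linear": [15, 13.9, -7.8], "twist": [0, 0, 0]},
    {"hand": 0, "linear": [15, 13.9, -7.8], "twist": [0, 0, 0]}
  ]
}}

```text
clock: 12.0
position: [0.6146, 0.196, 0.2488]
ee_rot: [-0.001, 0.413, 0.911, 0.001]
wrist_force: [-0.2, -0.7, -0.1]
finger_gap: 0.0858
```

```bash
python3 - <<'E'
from h import *
s=arm.state(); print(s['finger_gap'],s['position'],s['wrist_force'])
print(rel([*TB[100],.061],np.radians(40.8)))
c=cap('wrist')
for r in finder.pinpoint('wrist','tube_75')[:5]: print('tube',round(r['score'],2),w(c,r['centre']).round(4))
c=cap('scene')
for r in finder.pinpoint('scene','tube_75')[:7]: print('tube',round(r['score'],2),w(c,r['centre']).round(4))
E
```

```text
0.08578435759391538 [0.61462237 0.19597242 0.24880328] [-0.16873426 -0.66544043 -0.12412528]
(array([-0.19, -0.13,  7.51]), array([ 0.01, -0.02,  0.08]))
tube 0.83 [0.3946 0.2082 0.0036]
tube 0.81 [ 0.613   0.1927 -0.0036]
tube 0.78 [0.578  0.3293 0.0012]
tube 0.58 [0.5323 0.1498 0.0036]
tube 0.9 [ 0.6181  0.1921 -0.0029]
tube 0.9 [0.3963 0.2059 0.0018]
tube 0.79 [ 0.5863  0.3286 -0.003 ]
tube 0.71 [ 0.438   0.3401 -0.0039]
tube 0.64 [5.329e-01 1.523e-01 2.000e-04]
tube 0.62 [ 0.6031 -0.3136  0.0188]
```

Emit:
{"api": "step_arm", "payload": {
  "motion": [
    {"hand": 0, "linear": [0, 0, 1], "twist": [0, 0, 0]},
    {"hand": 0, "linear": [0, 0, 2.3], "twist": [0, 0, 0]},
    {"hand": 0, "linear": [0, 0, 3.3], "twist": [0, 0, 0]},
    {"hand": 0, "linear": [0, 0, 4.3], "twist": [0, 0, 0]},
    {"hand": 0, "linear": [0, 0, 5.3], "twist": [0, 0, 0]},
    {"hand": 0, "linear": [0, 0, 6.3], "twist": [0, 0, 0]},
    {"hand": 0, "linear": [0, 0, 7.1], "twist": [0, 0, 0]},
    {"hand": 0, "linear": [0, 0, 7.5], "twist": [0, 0, 0]},
    {"hand": 0.3, "linear": [0, 0, 7.5], "twist": [0, 0, 0]},
    {"hand": 0.5, "linear": [0, 0, 7.5], "twist": [0, 0, 0]},
    {"hand": 0.7, "linear": [0, 0, 7.5], "twist": [0, 0, 0]},
    {"hand": 0.85, "linear": [0, 0, 7.5], "twist": [0, 0, 0]},
    {"hand": 1, "linear": [0, 0, 7.5], "twist": [0, 0, 0]},
    {"hand": 1, "linear": [0, 0, 7.5], "twist": [0, 0, 0]},
    {"hand": 1, "linear": [0, 0, 7.5], "twist": [0, 0, 0]},
    {"hand": 1, "linear": [0, 0, 7.5], "twist": [0, 0, 0]},
    {"hand": 1, "linear": [0, 0, 7.5], "twist": [0, 0, 0]}
  ]
}}

```text
clock: 13.62
position: [0.6188, 0.1923, 0.0668]
ee_rot: [0.003, 0.415, 0.91, 0.002]
wrist_force: [-0.7, -0.7, 11.9]
finger_gap: -0.0001
```

```bash
python3 - <<'E'
from h import *
s=arm.state(); print(s['finger_gap'],s['position'],s['wrist_force'])
c=cap('wrist')
for r in finder.pinpoint('wrist','tube_75')[:5]: print('tube',round(r['score'],2),w(c,r['centre']).round(4))
plan(100)
E
```

```text
-0.00012505580555726835 [0.61883413 0.19227547 0.06675656] [-0.65169832 -0.70746759 11.89070617]
tube 0.93 [ 0.5768  0.3286 -0.0013]
tube 0.74 [6.117e-01 1.922e-01 3.000e-04]
tube 0.59 [0.5333 0.15   0.0036]
lift (array([-0.02,  0.04, -5.77]), array([0.08, 0.04, 0.03]))
over (array([-11.95, -14.02,  -5.83]), array([0.08, 0.04, 0.03]))
pintop (array([-11.93, -14.05,  -2.03]), array([0.08, 0.04, 0.03]))
down (array([-11.93, -14.06,  -0.61]), array([0.08, 0.04, 0.03]))
```

```bash
python3 - <<'E'
from h import *
c=cap('wrist'); d=cap('scene')
a=c['pixels'][120:384,100:410]; b=d['pixels'][150:280,230:400]
cv2.imwrite('pics/g3.png',np.hstack([cv2.resize(a,(400,340)),cv2.resize(b,(400,340))]))
E
```

```text
(no output)
```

View pics/g3.png

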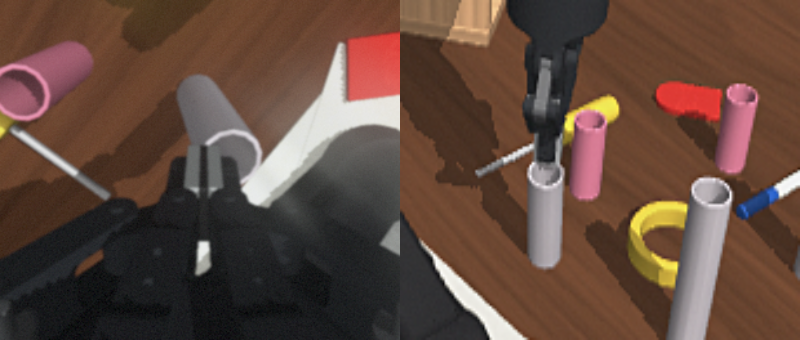

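The gripper shut with nothing between the pads (opening 0) and there is a 12 N upward force. In the wrist crop the tube's rim sits right of the shut fingers. I'll measure the tube before moving anything.

```bash
cat > t.py <<'E'
from h import *
def silt(c,q,L):
    r=R.from_rotvec([q[2],q[3],0]).as_matrix()
    pts=np.array([proj(c,[q[0],q[1],q[4] if len(q)>4 else 0]+r@[.015*np.cos(a),.015*np.sin(a),z]) for z in(0,L) for a in A])
    m=np.zeros((384*4,512*4),np.uint8); cv2.fillConvexPoly(m,cv2.convexHull(np.round(pts*4+1.5).astype(np.int32)),1); return m>0
def tilt(names,p,L):
    V=[]
    for n in names:
        c=cap(n); s=silt(c,[*p,0,0],L)
        bs=[np.kron(np.array(r['mask']),np.ones((4,4)))>0 for r in finder.outline_of(n,'tube_75')]
        b=max(bs,key=lambda m:(m&s).sum()); ys,xs=np.nonzero(b); print(n,'mask',xs.min()//4,xs.max()//4,ys.min()//4,ys.max()//4,'IoU0',(b&s).sum()/(b|s).sum()); V.append((c,b))
    f=lambda v:sum(1-(b&(s:=silt(c,[p[0]+v[0],p[1]+v[1],v[2]*10,v[3]*10],L))).sum()/(b|s).sum() for c,b in V)
    x0=np.zeros((5,4)); x0[1:]+=np.eye(4)*.008
    r=minimize(f,x0[0],method='Nelder-Mead',options=dict(initial_simplex=x0,xatol=2e-4,fatol=1e-3,maxfev=250)); v=r.x
    print('xy',p+v[:2],'tilt',v[2:]*10,'cost/view',r.fun/len(V))
    return V
E
python3 - <<'E'
from t import *
tilt(['scene','top','wrist'],np.array(TB[100]),.1)
d=cap('scene')
cv2.imwrite('pics/g4.png',cv2.resize(d['pixels'][165:265,250:350],(600,600),interpolation=cv2.INTER_CUBIC))
E
```

```text
scene mask 284 299 212 251 IoU0 0.6952833389888021
top mask 382 400 184 199 IoU0 0.0
wrist mask 237 302 177 262 IoU0 0.3507976965920891
xy [0.61600071 0.18942486] tilt [-0.11997173  0.14239727] cost/view 0.44713995270485346
```

View pics/g4.png

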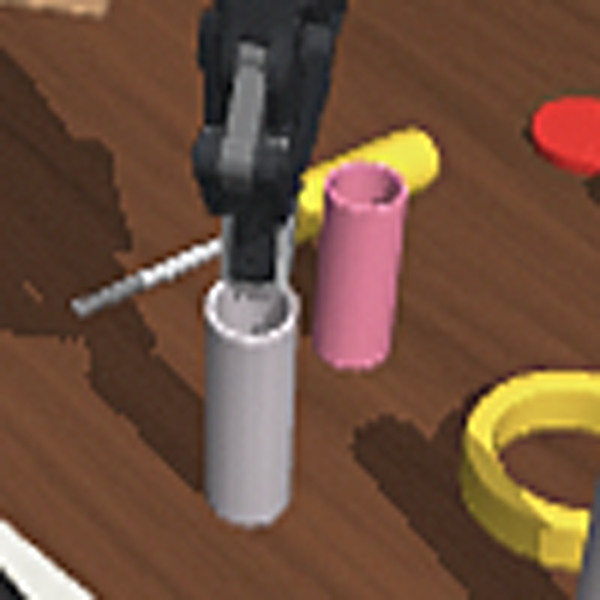

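```bash
python3 - <<'E'
from h import *
c=cap('wrist')
d=cap('scene')
a=cv2.resize(c['pixels'][170:290,220:320],(500,600),interpolation=cv2.INTER_CUBIC); b=cv2.resize(d['pixels'][190:230,275:310],(300,343),interpolation=cv2.INTER_CUBIC)
o=np.zeros((600,800,3),np.uint8); o[:,:500]=a; o[:343,500:]=b
cv2.imwrite('pics/g5.png',o)
for r in (R.from_matrix(tool()[:3,:3]).as_euler('xyz'),): print(r)
E
```

```text
[3.13451833 0.00369795 2.28524162]
```

View pics/g5.png

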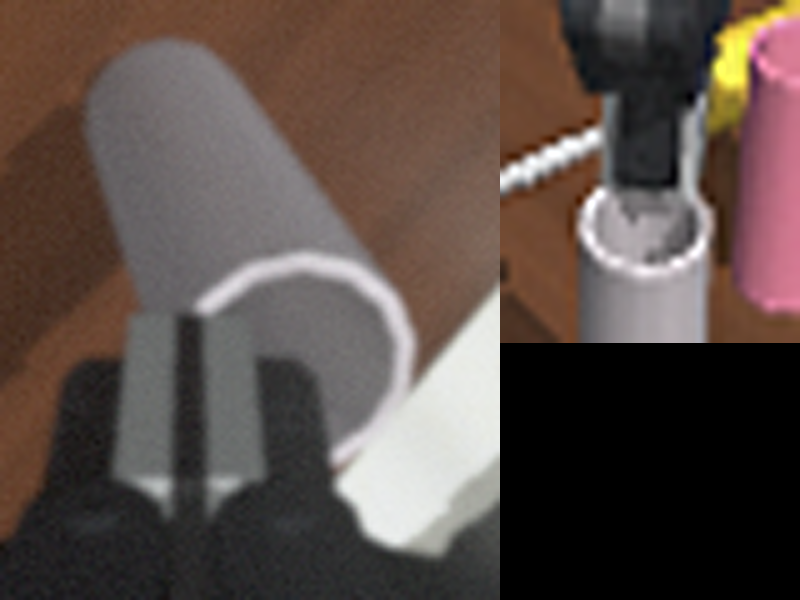

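This confirms it: the right finger is inside the tube and the pads pinch its left wall, so the tube leans about 0.19 rad. I'll shift back along the jaw axis to stand it upright while it is still held, then open a little and lift out.

Emit:
{"api": "step_arm", "payload": {
  "motion": [
    {"hand": 1, "linear": [0, -0.1, 0], "twist": [0, 0, 0]},
    {"hand": 1, "linear": [0, -0.2, 0], "twist": [0, 0, 0]},
    {"hand": 1, "linear": [0, -0.3, 0], "twist": [0, 0, 0]},
    {"hand": 1, "linear": [0, -0.4, 0], "twist": [0, 0, 0]},
    {"hand": 1, "linear": [0, -0.5, 0], "twist": [0, 0, 0]},
    {"hand": 1, "linear": [0, -0.6, 0], "twist": [0, 0, 0]},
    {"hand": 1, "linear": [0, -0.6, 0], "twist": [0, 0, 0]},
    {"hand": 1, "linear": [0, -0.6, 0], "twist": [0, 0, 0]}
  ]
}}

```text
clock: 14.93
position: [0.6057, 0.1819, 0.0641]
ee_rot: [0.002, 0.415, 0.91, 0.001]
wrist_force: [-0.0, 0.2, 7.3]
finger_gap: -0.0
```

```bash
python3 - <<'E'
from t import *
s=arm.state(); print(s['position'],s['wrist_force'],s['finger_gap'])
tilt(['scene'],np.array(TB[100]),.1)
E
```

```text
[0.60565073 0.18191279 0.0640958 ] [-5.89667240e-03  1.50083949e-01  7.30192106e+00] -1.9401365682199165e-05
scene mask 284 300 208 252 IoU0 0.8379251548057076
xy [0.61706266 0.19034294] tilt [-0.0892449   0.05988202] cost/view 0.08876025084418715
```

Emit:
{"api": "step_arm", "payload": {
  "motion": [
    {"hand": 1, "linear": [0, -0.1, 0], "twist": [0, 0, 0]},
    {"hand": 1, "linear": [0, -0.2, 0], "twist": [0, 0, 0]},
    {"hand": 1, "linear": [0, -0.2, 0], "twist": [0, 0, 0]},
    {"hand": 1, "linear": [0, -0.2, 0], "twist": [0, 0, 0]}
  ]
}}

```text
clock: 15.37
position: [0.6018, 0.1787, 0.0639]
ee_rot: [0.002, 0.415, 0.91, 0.001]
wrist_force: [0.1, -0.2, 6.2]
finger_gap: -0.0002
```

```bash
python3 - <<'E'
from t import *
s=arm.state(); print(s['position'],s['wrist_force'],s['finger_gap'])
V=tilt(['scene'],np.array(TB[100]),.1)
c=cap('wrist')
a=cv2.resize(c['pixels'][170:290,200:320],(600,600),interpolation=cv2.INTER_CUBIC); cv2.imwrite('pics/g6.png',a)
E
```

```text
[0.60182639 0.1786747  0.06391479] [ 0.0503329  -0.22130162  6.21726243] -0.00018511799475172896
scene mask 284 302 206 251 IoU0 0.9270953436807096
xy [0.61652414 0.19088439] tilt [-0.01000339 -0.00775064] cost/view 0.0608059914407989
```

View pics/g6.png

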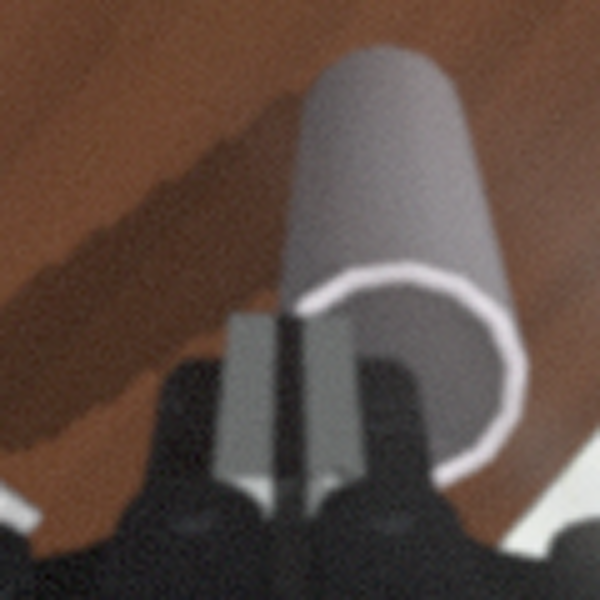

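The tube now stands upright (fitted tilt about 0.01 rad), with the right finger still inside. I'll open slightly and lift out.

Emit:
{"api": "step_arm", "payload": {
  "motion": [
    {"hand": 0.94, "linear": [0, 0, 0], "twist": [0, 0, 0]},
    {"hand": 0.9, "linear": [0, 0, 0], "twist": [0, 0, 0]},
    {"hand": 0.9, "linear": [0, 0, 0], "twist": [0, 0, 0]},
    {"hand": 0.9, "linear": [0, 0, 0], "twist": [0, 0, 0]}
  ]
}}

```text
clock: 15.85
position: [0.6017, 0.1787, 0.0638]
ee_rot: [0.001, 0.415, 0.91, 0.001]
wrist_force: [1.2, 0.5, 5.6]
finger_gap: 0.0087
```

```bash
python3 - <<'E'
from t import *
s=arm.state(); print(s['position'],s['wrist_force'],s['finger_gap'])
V=tilt(['scene'],np.array(TB[100]),.1)
E
```

```text
[0.60170568 0.17870564 0.06380819] [1.19192956 0.46255008 5.62447231] 0.008747390550224183
scene mask 285 302 206 250 IoU0 0.8821828695337911
xy [0.61314745 0.18715875] tilt [-0.08269486  0.06026814] cost/view 0.08780256288561938
```

Emit:
{"api": "step_arm", "payload": {
  "motion": [
    {"hand": 0.9, "linear": [0, 0, -0.1], "twist": [0, 0, 0]},
    {"hand": 0.9, "linear": [0, 0, -0.2], "twist": [0, 0, 0]},
    {"hand": 0.9, "linear": [0, 0, -0.3], "twist": [0, 0, 0]},
    {"hand": 0.9, "linear": [0, 0, -0.4], "twist": [0, 0, 0]},
    {"hand": 0.9, "linear": [0, 0, -0.4], "twist": [0, 0, 0]}
  ]
}}

```text
clock: 16.37
position: [0.6004, 0.1784, 0.0722]
ee_rot: [0.0, 0.415, 0.91, 0.0]
wrist_force: [1.1, 0.1, 0.6]
finger_gap: 0.0085
```

```bash
python3 - <<'E'
from t import *
s=arm.state(); print(s['position'],s['wrist_force'],s['finger_gap'])
V=tilt(['scene'],np.array(TB[100]),.1)
E
```

```text
[0.60036843 0.17839143 0.07219392] [1.05018517 0.12137133 0.55931115] 0.00849475164874232
scene mask 284 300 206 251 IoU0 0.8638363965829666
xy [0.61759855 0.19067345] tilt [-0.02108603  0.0170228 ] cost/view 0.0518773807364411
```

Emit:
{"api": "step_arm", "payload": {
  "motion": [
    {"hand": 0.9, "linear": [0, 0, -0.2], "twist": [0, 0, 0]},
    {"hand": 0.9, "linear": [0, 0, -0.5], "twist": [0, 0, 0]},
    {"hand": 0.9, "linear": [0, 0, -0.8], "twist": [0, 0, 0]},
    {"hand": 0.9, "linear": [0, 0, -1.1], "twist": [0, 0, 0]},
    {"hand": 0.9, "linear": [0, 0, -1.4], "twist": [0, 0, 0]},
    {"hand": 0.9, "linear": [0, 0, -1.8], "twist": [0, 0, 0]},
    {"hand": 0.9, "linear": [0, 0, -2.2], "twist": [0, 0, 0]},
    {"hand": 0.6, "linear": [0, 0, -3], "twist": [0, 0, 0]},
    {"hand": 0.3, "linear": [0, 0, -4], "twist": [0, 0, 0]},
    {"hand": 0, "linear": [0, 0, -4], "twist": [0, 0, 0]},
    {"hand": 0, "linear": [0, 0, -4], "twist": [0, 0, 0]},
    {"hand": 0, "linear": [0, 0, -4], "twist": [0, 0, 0]}
  ]
}}

```text
clock: 17.47
position: [0.6001, 0.1783, 0.172]
ee_rot: [0.0, 0.415, 0.91, 0.0]
wrist_force: [0.3, -0.3, -0.4]
finger_gap: 0.0686
```

```bash
python3 - <<'E'
from t import *
s=arm.state(); print(s['position'],s['wrist_force'],s['finger_gap'])
V=tilt(['scene','wrist'],np.array(TB[100]),.1)
c=cap('wrist','w3.png')
for r in finder.pinpoint('wrist','tube_75')[:5]: print('tube',round(r['score'],2),w(c,r['centre']).round(4))
E
```

```text
[0.60011092 0.17825256 0.17203723] [ 0.29104067 -0.31256565 -0.40930628] 0.06858954781618357
scene mask 284 300 206 251 IoU0 0.8912795292877843
wrist mask 262 294 161 207 IoU0 0.9239929947460596
xy [0.61658352 0.18997571] tilt [-0.01197288 -0.0151339 ] cost/view 0.07415672627949299
tube 0.95 [0.534  0.1489 0.001 ]
tube 0.92 [0.3913 0.206  0.0042]
tube 0.87 [ 0.6129  0.192  -0.0027]
tube 0.59 [ 0.575   0.3281 -0.0007]
tube 0.46 [ 0.4521 -0.149   0.0181]
```

View pics/w3.png

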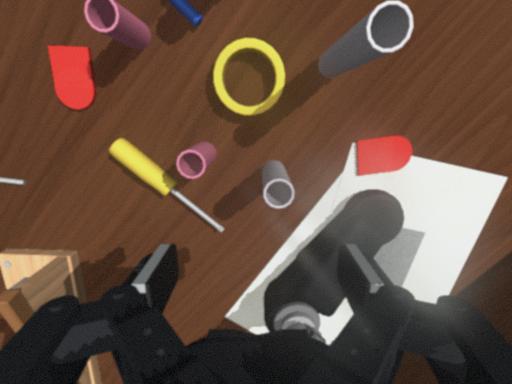

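The picture shows the 100 mm tube upright at px (277,185) with the fingers open and clear of it. The foot is untouched, with its ankle at (297,320). This time I'll descend in one call, check, and only then close.

```bash
python3 - <<'E'
from h import *
for z in(.14,.064):print(rel([.6160,.1905,z],np.radians(40.8)))
E
```

```text
(array([-0.06,  0.83,  1.22]), array([-0.02, -0.01,  0.02]))
(array([-0.06,  0.83,  4.26]), array([-0.02, -0.01,  0.02]))
```

Emit:
{"api": "step_arm", "payload": {
  "motion": [
    {"hand": 0, "linear": [0, 0.4, 0], "twist": [0, 0, 0]},
    {"hand": 0, "linear": [0, 0.8, 0.4], "twist": [0, 0, 0]},
    {"hand": 0, "linear": [0, 0.8, 1.2], "twist": [0, 0, 0]},
    {"hand": 0, "linear": [0, 0.8, 1.8], "twist": [0, 0, 0]},
    {"hand": 0, "linear": [0, 0.8, 2.4], "twist": [0, 0, 0]},
    {"hand": 0, "linear": [0, 0.8, 3.0], "twist": [0, 0, 0]},
    {"hand": 0, "linear": [0, 0.8, 3.6], "twist": [0, 0, 0]},
    {"hand": 0, "linear": [0, 0.8, 4.0], "twist": [0, 0, 0]},
    {"hand": 0, "linear": [0, 0.8, 4.25], "twist": [0, 0, 0]},
    {"hand": 0, "linear": [0, 0.8, 4.25], "twist": [0, 0, 0]},
    {"hand": 0, "linear": [0, 0.8, 4.25], "twist": [0, 0, 0]},
    {"hand": 0, "linear": [0, 0.8, 4.25], "twist": [0, 0, 0]}
  ]
}}

```text
clock: 18.77
position: [0.6162, 0.1917, 0.0664]
ee_rot: [0.001, 0.415, 0.91, 0.001]
wrist_force: [0.1, 0.4, 0.6]
finger_gap: 0.0854
```

```bash
python3 - <<'E'
from t import *
s=arm.state(); print(s['position'],s['wrist_force'],s['finger_gap'])
tilt(['scene','wrist'],np.array(TB[100]),.1)
c=cap('wrist'); print('rim expected px',proj(c,[.6165,.19,.1]).round())
cv2.imwrite('pics/g7.png',c['pixels'])
E
```

```text
[0.61621068 0.19171335 0.06641663] [0.13506739 0.38676739 0.62782747] 0.08544260127782566
scene mask 285 299 213 251 IoU0 0.571781047244814
wrist mask 230 279 179 265 IoU0 0.9380108746534155
xy [0.6153902  0.19076746] tilt [-0.01459367 -0.01562662] cost/view 0.227450448077883
rim expected px [256. 248.]
```

View pics/g7.png

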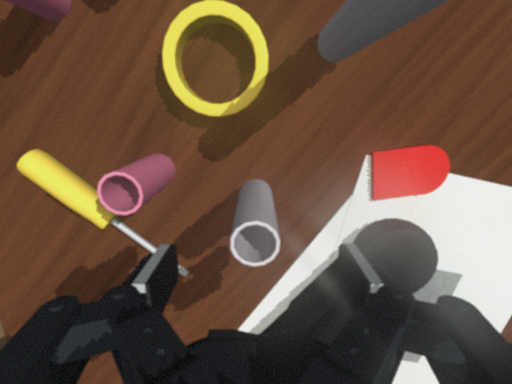

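The tube sits centred between the open fingers, rim at px (256,243). I'll close now.

Emit:
{"api": "step_arm", "payload": {
  "motion": [
    {"hand": 0.2, "linear": [0, 0, 0], "twist": [0, 0, 0]},
    {"hand": 0.35, "linear": [0, 0, 0], "twist": [0, 0, 0]},
    {"hand": 0.45, "linear": [0, 0, 0], "twist": [0, 0, 0]},
    {"hand": 0.55, "linear": [0, 0, 0], "twist": [0, 0, 0]},
    {"hand": 0.6, "linear": [0, 0, 0], "twist": [0, 0, 0]},
    {"hand": 0.65, "linear": [0, 0, 0], "twist": [0, 0, 0]},
    {"hand": 0.7, "linear": [0, 0, 0], "twist": [0, 0, 0]},
    {"hand": 1, "linear": [0, 0, 0], "twist": [0, 0, 0]},
    {"hand": 1, "linear": [0, 0, 0], "twist": [0, 0, 0]},
    {"hand": 1, "linear": [0, 0, 0], "twist": [0, 0, 0]}
  ]
}}

```text
clock: 19.85
position: [0.6153, 0.1913, 0.0655]
ee_rot: [-0.0, 0.415, 0.91, -0.0]
wrist_force: [-0.8, 0.1, -0.3]
finger_gap: -0.0002
```

```bash
python3 - <<'E'
from t import *
s=arm.state(); print(s['position'],s['wrist_force'],s['finger_gap'])
tilt(['wrist'],np.array(TB[100]),.1)
plan(100)
E
```

```text
[0.6152672  0.19134947 0.06546661] [-0.84640825  0.0554497  -0.32274559] -0.00016336250613463582
wrist mask 231 280 180 245 IoU0 0.5819338151927438
xy [0.61476574 0.1900876 ] tilt [-0.12771515 -0.10267179] cost/view 0.25066473853617577
lift (array([ 0.  , -0.  , -5.82]), array([-0.  , -0.  ,  0.02]))
over (array([-11.99, -13.92,  -5.82]), array([-0.  , -0.  ,  0.02]))
pintop (array([-11.99, -13.92,  -2.02]), array([-0.  , -0.  ,  0.02]))
down (array([-11.99, -13.92,  -0.6 ]), array([-0.  , -0.  ,  0.02]))
```

```bash
python3 - <<'E'
from h import *
c=cap('wrist'); d=cap('scene')
o=np.zeros((450,800,3),np.uint8); o[:,:450]=cv2.resize(c['pixels'][150:300,180:330],(450,450),interpolation=cv2.INTER_CUBIC); o[:450,450:]=cv2.resize(d['pixels'][175:265,255:325],(350,450),interpolation=cv2.INTER_CUBIC)
cv2.imwrite('pics/g8.png',o)
E
```

```text
(no output)
```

View pics/g8.png

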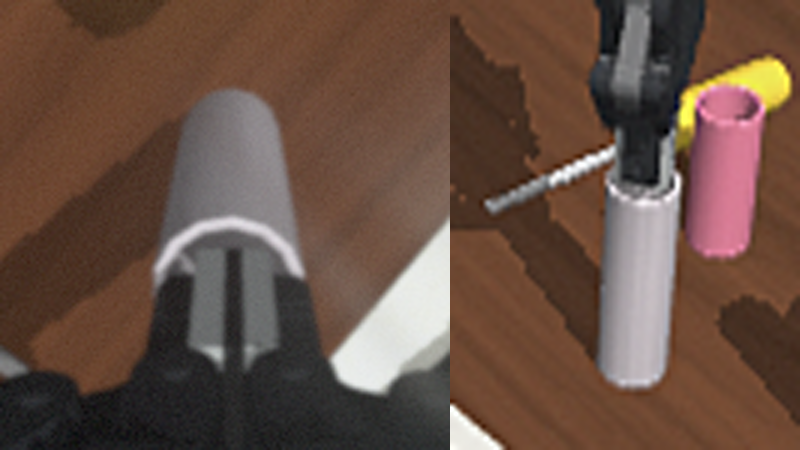

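Both pads shut over the tube's opening. Checking this against the held 75 mm tube, where the gap is 30 mm and the pads look 55 px apart, puts the real pad tips about 35–40 mm behind the reported TCP. The first grasp therefore held by only a few mm, and this one closed at the rim. I'll lift straight out while shut, open, and go about 25 mm deeper.

Emit:
{"api": "step_arm", "payload": {
  "motion": [
    {"hand": 1, "linear": [0, 0, -0.2], "twist": [0, 0, 0]},
    {"hand": 1, "linear": [0, 0, -0.5], "twist": [0, 0, 0]},
    {"hand": 1, "linear": [0, 0, -0.9], "twist": [0, 0, 0]},
    {"hand": 1, "linear": [0, 0, -1.4], "twist": [0, 0, 0]},
    {"hand": 1, "linear": [0, 0, -2], "twist": [0, 0, 0]},
    {"hand": 0.5, "linear": [0, 0, -2.4], "twist": [0, 0, 0]},
    {"hand": 0, "linear": [0, 0, -2.4], "twist": [0, 0, 0]},
    {"hand": 0, "linear": [0, 0, -2.4], "twist": [0, 0, 0]},
    {"hand": 0, "linear": [0, 0, -2.4], "twist": [0, 0, 0]},
    {"hand": 0, "linear": [0, 0, -2.4], "twist": [0, 0, 0]},
    {"hand": 0, "linear": [0, 0, -2.4], "twist": [0, 0, 0]}
  ]
}}

```text
clock: 20.97
position: [0.6144, 0.1911, 0.1243]
ee_rot: [-0.001, 0.415, 0.91, -0.001]
wrist_force: [-0.9, 0.8, 0.3]
finger_gap: 0.0725
```

```bash
python3 - <<'E'
from t import *
s=arm.state(); print(s['position'],s['wrist_force'],s['finger_gap'])
tilt(['scene','wrist'],np.array(TB[100]),.1)
print(rel([.6165,.1905,.038]))
E
```

```text
[0.61440853 0.19112775 0.12425287] [-0.91898475  0.84080764  0.33399291] 0.0724779039436603
scene mask 284 300 206 251 IoU0 0.8960200788813195
wrist mask 137 190 147 190 IoU0 0.0
xy [0.616243   0.19008764] tilt [-0.02802402  0.02749993] cost/view 0.5274240029748072
[-0.07  0.03  3.47]
```

Emit:
{"api": "step_arm", "payload": {
  "motion": [
    {"hand": 0, "linear": [0, 0, 0.6], "twist": [0, 0, 0]},
    {"hand": 0, "linear": [0, 0, 1.2], "twist": [0, 0, 0]},
    {"hand": 0, "linear": [0, 0, 1.8], "twist": [0, 0, 0]},
    {"hand": 0, "linear": [0, 0, 2.4], "twist": [0, 0, 0]},
    {"hand": 0, "linear": [0, 0, 2.9], "twist": [0, 0, 0]},
    {"hand": 0, "linear": [0, 0, 3.2], "twist": [0, 0, 0]},
    {"hand": 0, "linear": [0, 0, 3.45], "twist": [0, 0, 0]},
    {"hand": 0, "linear": [0, 0, 3.45], "twist": [0, 0, 0]},
    {"hand": 0, "linear": [0, 0, 3.45], "twist": [0, 0, 0]}
  ]
}}

```text
clock: 21.92
position: [0.6154, 0.1914, 0.0393]
ee_rot: [-0.0, 0.415, 0.91, -0.0]
wrist_force: [-0.0, 0.0, -0.0]
finger_gap: 0.0854
```

Emit:
{"api": "step_arm", "payload": {
  "motion": [
    {"hand": 0.2, "linear": [0, 0, 0], "twist": [0, 0, 0]},
    {"hand": 0.35, "linear": [0, 0, 0], "twist": [0, 0, 0]},
    {"hand": 0.45, "linear": [0, 0, 0], "twist": [0, 0, 0]},
    {"hand": 0.55, "linear": [0, 0, 0], "twist": [0, 0, 0]},
    {"hand": 0.6, "linear": [0, 0, 0], "twist": [0, 0, 0]},
    {"hand": 0.65, "linear": [0, 0, 0], "twist": [0, 0, 0]},
    {"hand": 0.7, "linear": [0, 0, 0], "twist": [0, 0, 0]},
    {"hand": 1, "linear": [0, 0, 0], "twist": [0, 0, 0]},
    {"hand": 1, "linear": [0, 0, 0], "twist": [0, 0, 0]},
    {"hand": 1, "linear": [0, 0, 0], "twist": [0, 0, 0]}
  ]
}}

```text
clock: 22.75
position: [0.6154, 0.1913, 0.0396]
ee_rot: [0.0, 0.415, 0.91, -0.0]
wrist_force: [-0.6, -1.3, 4.0]
finger_gap: 0.0282
```

```bash
python3 - <<'E'
from t import *
s=arm.state(); print(s['position'],s['wrist_force'],s['finger_gap'])
tilt(['scene','wrist'],np.array(TB[100]),.1)
c=cap('wrist'); d=cap('scene')
o=np.zeros((450,800,3),np.uint8); o[:,:450]=cv2.resize(c['pixels'][170:320,180:330],(450,450),interpolation=cv2.INTER_CUBIC); o[:450,450:]=cv2.resize(d['pixels'][175:265,255:325],(350,450),interpolation=cv2.INTER_CUBIC)
cv2.imwrite('pics/g9.png',o)
E
```

```text
[0.6153569  0.1912732  0.03956504] [-0.57504108 -1.27312181  4.04147993] 0.02822451955094804
scene mask 284 300 210 251 IoU0 0.5469970374360356
wrist mask 229 285 187 295 IoU0 0.9278231217146163
xy [0.61669489 0.18989711] tilt [-0.02624163 -0.02084209] cost/view 0.2387772930557559
```

View pics/g9.png

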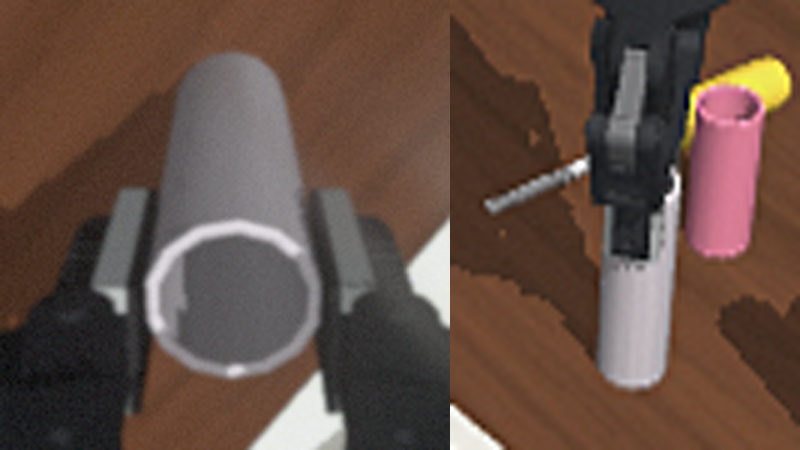

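Now the pads overlap the tube by 20 mm or more on both sides, and it is gripped upright. I'll carry it.

```bash
sed -i "s|g=L/1000-.039|g=L/1000-.0605|" h.py; python3 -c "
from h import *; plan(100)"
```

```text
lift (array([-0.,  0., -6.]), array([0.  , 0.  , 0.02]))
over (array([-11.99, -13.93,  -6.  ]), array([0.  , 0.  , 0.02]))
pintop (array([-11.99, -13.93,  -2.2 ]), array([0.  , 0.  , 0.02]))
down (array([-11.99, -13.93,  -0.78]), array([0.  , 0.  , 0.02]))
```

Emit:
{"api": "step_arm", "payload": {
  "motion": [
    {"hand": 1, "linear": [0, 0, -0.8], "twist": [0, 0, 0]},
    {"hand": 1, "linear": [0, 0, -2.0], "twist": [0, 0, 0]},
    {"hand": 1, "linear": [0, 0, -3.2], "twist": [0, 0, 0]},
    {"hand": 1, "linear": [0, 0, -4.4], "twist": [0, 0, 0]},
    {"hand": 1, "linear": [-0.5, -0.6, -5.4], "twist": [0, 0, 0]},
    {"hand": 1, "linear": [-1.4, -1.6, -6], "twist": [0, 0, 0]},
    {"hand": 1, "linear": [-2.4, -2.8, -6], "twist": [0, 0, 0]},
    {"hand": 1, "linear": [-3.4, -4, -6], "twist": [0, 0, 0]},
    {"hand": 1, "linear": [-4.4, -5.1, -6], "twist": [0, 0, 0]},
    {"hand": 1, "linear": [-5.4, -6.3, -6], "twist": [0, 0, 0]},
    {"hand": 1, "linear": [-6.4, -7.4, -6], "twist": [0, 0, 0]},
    {"hand": 1, "linear": [-7.4, -8.6, -6], "twist": [0, 0, 0]},
    {"hand": 1, "linear": [-8.4, -9.8, -6], "twist": [0, 0, 0]},
    {"hand": 1, "linear": [-9.4, -10.9, -6], "twist": [0, 0, 0]},
    {"hand": 1, "linear": [-10.4, -12.1, -6], "twist": [0, 0, 0]},
    {"hand": 1, "linear": [-11.3, -13.1, -6], "twist": [0, 0, 0]},
    {"hand": 1, "linear": [-12, -13.9, -6], "twist": [0, 0, 0]},
    {"hand": 1, "linear": [-12, -13.9, -6], "twist": [0, 0, 0]},
    {"hand": 1, "linear": [-12, -13.9, -6], "twist": [0, 0, 0]},
    {"hand": 1, "linear": [-12, -13.9, -6], "twist": [0, 0, 0]}
  ]
}}

```text
clock: 24.72
position: [0.5489, -0.2624, 0.1883]
ee_rot: [-0.001, 0.416, 0.91, 0.0]
wrist_force: [-0.3, 0.7, 0.3]
finger_gap: 0.0283
```

```bash
cat >> t.py <<'E'
def chk(L):
    s=arm.state(); print(s['position'],s['wrist_force'],s['finger_gap'],s['clock']); plan(L)
    for n in('wrist','scene'):
        c=cap(n)
        print(n,'pins',[(round(r['score'],2),w(c,r['centre']).round(3).tolist()) for r in finder.pinpoint(n,'pin_a')])
        print(n,'tubes',[(round(r['score'],2),w(c,r['centre']).round(3).tolist()) for r in finder.pinpoint(n,'tube_75')])
E
python3 -c "
from t import *; chk(100)"
```

```text
[ 0.54894652 -0.26238639  0.18834527] [-0.26985108  0.7224616   0.34959656] 0.028309360843932093 24.7167
lift (array([ 0.  ,  0.  , -0.05]), array([ 0.  , -0.02,  0.02]))
over (array([-0.02, -0.03, -0.05]), array([ 0.  , -0.02,  0.02]))
pintop (array([-0.02, -0.03,  3.75]), array([ 0.  , -0.02,  0.02]))
down (array([-0.02, -0.03,  5.17]), array([ 0.  , -0.02,  0.02]))
wrist pins [(0.49, [0.55, -0.264, 0.02]), (0.48, [0.451, -0.146, 0.015]), (0.46, [0.501, -0.21, 0.018])]
wrist tubes [(0.63, [0.55, -0.258, 0.145])]
scene pins []
scene tubes [(0.97, [0.402, 0.206, 0.004]), (0.91, [0.55, -0.261, 0.149]), (0.81, [0.439, 0.338, -0.005]), (0.65, [0.585, 0.326, -0.004]), (0.61, [0.6, -0.318, 0.016]), (0.61, [0.532, 0.152, -0.001])]
```

Emit:
{"api": "step_arm", "payload": {
  "motion": [
    {"hand": 1, "linear": [-0.1, -0.1, 0.8], "twist": [0, 0, 0]},
    {"hand": 1, "linear": [-0.1, -0.1, 1.8], "twist": [0, 0, 0]},
    {"hand": 1, "linear": [-0.1, -0.1, 2.8], "twist": [0, 0, 0]},
    {"hand": 1, "linear": [-0.1, -0.1, 3.4], "twist": [0, 0, 0]},
    {"hand": 1, "linear": [-0.1, -0.1, 3.8], "twist": [0, 0, 0]},
    {"hand": 1, "linear": [-0.1, -0.1, 4.2], "twist": [0, 0, 0]},
    {"hand": 1, "linear": [-0.1, -0.1, 4.6], "twist": [0, 0, 0]},
    {"hand": 1, "linear": [-0.1, -0.1, 4.9], "twist": [0, 0, 0]},
    {"hand": 1, "linear": [-0.1, -0.1, 5.1], "twist": [0, 0, 0]},
    {"hand": 1, "linear": [-0.1, -0.1, 5.2], "twist": [0, 0, 0]},
    {"hand": 1, "linear": [-0.1, -0.1, 5.25], "twist": [0, 0, 0]},
    {"hand": 1, "linear": [-0.1, -0.1, 5.25], "twist": [0, 0, 0]},
    {"hand": 1, "linear": [-0.1, -0.1, 5.25], "twist": [0, 0, 0]}
  ]
}}

```text
clock: 26.1
position: [0.5494, -0.2667, 0.0586]
ee_rot: [0.001, 0.415, 0.91, -0.0]
wrist_force: [0.4, -0.1, -0.4]
finger_gap: 0.028
```

Emit:
{"api": "step_arm", "payload": {
  "motion": [
    {"hand": 1, "linear": [0, 0, 0.05], "twist": [0, 0, 0]},
    {"hand": 1, "linear": [0, 0, 0.1], "twist": [0, 0, 0]},
    {"hand": 1, "linear": [0, 0, 0.1], "twist": [0, 0, 0]},
    {"hand": 1, "linear": [0, 0, 0.1], "twist": [0, 0, 0]}
  ]
}}

```text
clock: 26.43
position: [0.55, -0.2672, 0.0575]
ee_rot: [0.001, 0.415, 0.91, -0.0]
wrist_force: [-1.1, 0.1, 5.8]
finger_gap: 0.0285
```

```bash
python3 - <<'E'
from t import *
c=cap('scene'); s=arm.state(); print(s['wrist_force'],s['position'])
print([(round(r['score'],2),w(c,r['centre']).round(3).tolist()) for r in finder.pinpoint('scene','tube_75')])
E
```

```text
[-1.12090663 -0.05597179  5.41772873] [ 0.55003075 -0.26721054  0.05753284]
[(0.79, [0.397, 0.209, 0.002]), (0.69, [0.554, -0.267, 0.017]), (0.6, [0.439, 0.339, -0.002]), (0.6, [0.585, 0.329, -0.003]), (0.58, [0.533, 0.151, -0.001]), (0.49, [0.601, -0.318, 0.016])]
```

Emit:
{"api": "step_arm", "payload": {
  "motion": [
    {"hand": 0.75, "linear": [0, 0, 0], "twist": [0, 0, 0]},
    {"hand": 0.55, "linear": [0, 0, 0], "twist": [0, 0, 0]},
    {"hand": 0.4, "linear": [0, 0, 0], "twist": [0, 0, 0]},
    {"hand": 0.3, "linear": [0, 0, 0], "twist": [0, 0, 0]},
    {"hand": 0.3, "linear": [0, 0, 0], "twist": [0, 0, 0]},
    {"hand": 0.3, "linear": [0, 0, 0], "twist": [0, 0, 0]},
    {"hand": 0.3, "linear": [0, 0, -0.8], "twist": [0, 0, 0]},
    {"hand": 0.3, "linear": [0, 0, -2.0], "twist": [0, 0, 0]},
    {"hand": 0.3, "linear": [0, 0, -3.4], "twist": [0, 0, 0]},
    {"hand": 0.2, "linear": [0, 0, -4.8], "twist": [0, 0, 0]},
    {"hand": 0, "linear": [0, 0, -6.2], "twist": [0, 0, 0]},
    {"hand": 0, "linear": [0, 0, -7], "twist": [0, 0, 0]},
    {"hand": 0, "linear": [0, 0, -7], "twist": [0, 0, 0]}
  ]
}}

```text
clock: 27.62
position: [0.5522, -0.2682, 0.2377]
ee_rot: [0.006, 0.415, 0.91, -0.0]
wrist_force: [0.4, -0.3, 1.0]
finger_gap: 0.0854
```

```bash
python3 - <<'E'
from t import *
s=arm.state(); print(s['wrist_force'],s['position'],s['finger_gap'])
for z in(.25,.0645):print(rel([.4378,.3405,z],np.radians(40.8)))
E
```

```text
[ 0.43492277 -0.31016625  1.0111223 ] [ 0.55224953 -0.26822616  0.23768686] 0.08541236452204648
(array([21.39, 12.49, -0.67]), array([0.05, 0.12, 0.02]))
(array([21.47, 12.46,  6.75]), array([0.05, 0.12, 0.02]))
```

Emit:
{"api": "step_arm", "payload": {
  "motion": [
    {"hand": 0, "linear": [0.6, 0.4, -0.3], "twist": [0, 0, 0]},
    {"hand": 0, "linear": [1.8, 1.1, -0.6], "twist": [0, 0, 0]},
    {"hand": 0, "linear": [3.1, 1.8, -0.6], "twist": [0, 0, 0]},
    {"hand": 0, "linear": [4.4, 2.6, -0.6], "twist": [0, 0, 0]},
    {"hand": 0, "linear": [5.8, 3.4, -0.6], "twist": [0, 0, 0]},
    {"hand": 0, "linear": [7.2, 4.2, -0.6], "twist": [0, 0, 0]},
    {"hand": 0, "linear": [8.6, 5.1, -0.6], "twist": [0, 0, 0]},
    {"hand": 0, "linear": [10, 5.9, -0.6], "twist": [0, 0, 0]},
    {"hand": 0, "linear": [11.4, 6.7, -0.6], "twist": [0, 0, 0]},
    {"hand": 0, "linear": [12.8, 7.5, -0.6], "twist": [0, 0, 0]},
    {"hand": 0, "linear": [14.2, 8.4, -0.6], "twist": [0, 0, 0]},
    {"hand": 0, "linear": [15.6, 9.2, -0.6], "twist": [0, 0, 0]},
    {"hand": 0, "linear": [17, 10, -0.6], "twist": [0, 0, 0]},
    {"hand": 0, "linear": [18.4, 10.8, -0.6], "twist": [0, 0, 0]},
    {"hand": 0, "linear": [19.6, 11.6, -0.6], "twist": [0, 0, 0]},
    {"hand": 0, "linear": [20.7, 12.2, -0.6], "twist": [0, 0, 0]},
    {"hand": 0, "linear": [21.3, 12.6, -0.6], "twist": [0, 0, 0]},
    {"hand": 0, "linear": [21.3, 12.6, -0.6], "twist": [0, 0, 0]},
    {"hand": 0, "linear": [21.3, 12.6, -0.6], "twist": [0, 0, 0]},
    {"hand": 0, "linear": [21.3, 12.6, -0.6], "twist": [0, 0, 0]}
  ]
}}

```text
clock: 29.28
position: [0.4372, 0.3414, 0.2442]
ee_rot: [-0.0, 0.415, 0.91, -0.001]
wrist_force: [-0.7, -1.1, 0.8]
finger_gap: 0.0854
```

```bash
python3 - <<'E'
from t import *
s=arm.state(); print(s['wrist_force'],s['position'],s['finger_gap'])
tilt(['scene','wrist'],np.array(TB[125]),.125)
print(rel([.4378,.3405,.0645],np.radians(40.8)))
c=cap('scene')
print([(round(r['score'],2),w(c,r['centre']).round(3).tolist()) for r in finder.pinpoint('scene','tube_75')])
E
```

```text
[-0.69335555 -1.08012693  0.81432676] [0.43721835 0.34142335 0.24422061] 0.08539813721472185
scene mask 397 426 202 258 IoU0 0.891260162601626
wrist mask 244 269 152 191 IoU0 0.8993662511316944
xy [0.4383493  0.33955196] tilt [-0.01604896 -0.0143271 ] cost/view 0.08142916745227108
(array([-0.  , -0.03,  7.23]), array([-0.,  0.,  0.]))
[(0.93, [0.439, 0.34, -0.004]), (0.81, [0.531, 0.15, -0.005]), (0.68, [0.552, -0.266, 0.014]), (0.61, [0.585, 0.329, -0.0]), (0.55, [0.396, 0.207, 0.003]), (0.5, [0.602, -0.314, 0.016])]
```

Emit:
{"api": "step_arm", "payload": {
  "motion": [
    {"hand": 0, "linear": [0, 0, 0.8], "twist": [0, 0, 0]},
    {"hand": 0, "linear": [0, 0, 1.8], "twist": [0, 0, 0]},
    {"hand": 0, "linear": [0, 0, 2.8], "twist": [0, 0, 0]},
    {"hand": 0, "linear": [0, 0, 3.8], "twist": [0, 0, 0]},
    {"hand": 0, "linear": [0, 0, 4.8], "twist": [0, 0, 0]},
    {"hand": 0, "linear": [0, 0, 5.7], "twist": [0, 0, 0]},
    {"hand": 0, "linear": [0, 0, 6.5], "twist": [0, 0, 0]},
    {"hand": 0, "linear": [0, 0, 7], "twist": [0, 0, 0]},
    {"hand": 0, "linear": [0, 0, 7.2], "twist": [0, 0, 0]},
    {"hand": 0, "linear": [0, 0, 7.2], "twist": [0, 0, 0]},
    {"hand": 0, "linear": [0, 0, 7.2], "twist": [0, 0, 0]}
  ]
}}

```text
clock: 30.5
position: [0.4389, 0.3425, 0.0663]
ee_rot: [0.0, 0.416, 0.91, 0.0]
wrist_force: [0.4, 0.8, -0.4]
finger_gap: 0.0853
```

Emit:
{"api": "step_arm", "payload": {
  "motion": [
    {"hand": 0.2, "linear": [0, 0, 0], "twist": [0, 0, 0]},
    {"hand": 0.35, "linear": [0, 0, 0], "twist": [0, 0, 0]},
    {"hand": 0.45, "linear": [0, 0, 0], "twist": [0, 0, 0]},
    {"hand": 0.55, "linear": [0, 0, 0], "twist": [0, 0, 0]},
    {"hand": 0.6, "linear": [0, 0, 0], "twist": [0, 0, 0]},
    {"hand": 0.65, "linear": [0, 0, 0], "twist": [0, 0, 0]},
    {"hand": 0.7, "linear": [0, 0, 0], "twist": [0, 0, 0]},
    {"hand": 1, "linear": [0, 0, 0], "twist": [0, 0, 0]},
    {"hand": 1, "linear": [0, 0, 0], "twist": [0, 0, 0]},
    {"hand": 1, "linear": [0, 0, 0], "twist": [0, 0, 0]}
  ]
}}

```text
clock: 31.33
position: [0.4383, 0.3423, 0.0659]
ee_rot: [0.0, 0.415, 0.91, 0.0]
wrist_force: [-1.4, -0.9, 5.0]
finger_gap: 0.0288
```

```bash
python3 - <<'E'
from t import *
tilt(['wrist'],np.array(TB[125]),.125); plan(125)
E
```

```text
wrist mask 229 286 180 294 IoU0 0.8878811315006211
xy [0.43737188 0.34075959] tilt [-0.01943825  0.00854328] cost/view 0.0274851855958409
lift (array([-0.  ,  0.  , -5.94]), array([0.  , 0.  , 0.02]))
over (array([-18.19, -12.52,  -5.94]), array([0.  , 0.  , 0.02]))
pintop (array([-18.19, -12.52,  -2.14]), array([0.  , 0.  , 0.02]))
down (array([-18.19, -12.53,  -0.72]), array([0.  , 0.  , 0.02]))
```

Emit:
{"api": "step_arm", "payload": {
  "motion": [
    {"hand": 1, "linear": [0, 0, -0.8], "twist": [0, 0, 0]},
    {"hand": 1, "linear": [0, 0, -2.0], "twist": [0, 0, 0]},
    {"hand": 1, "linear": [0, 0, -3.2], "twist": [0, 0, 0]},
    {"hand": 1, "linear": [0, 0, -4.4], "twist": [0, 0, 0]},
    {"hand": 1, "linear": [-0.7, -0.5, -5.4], "twist": [0, 0, 0]},
    {"hand": 1, "linear": [-1.9, -1.3, -6], "twist": [0, 0, 0]},
    {"hand": 1, "linear": [-3.2, -2.2, -6], "twist": [0, 0, 0]},
    {"hand": 1, "linear": [-4.5, -3.1, -6], "twist": [0, 0, 0]},
    {"hand": 1, "linear": [-5.8, -4, -6], "twist": [0, 0, 0]},
    {"hand": 1, "linear": [-7.1, -4.9, -6], "twist": [0, 0, 0]},
    {"hand": 1, "linear": [-8.4, -5.8, -6], "twist": [0, 0, 0]},
    {"hand": 1, "linear": [-9.7, -6.7, -6], "twist": [0, 0, 0]},
    {"hand": 1, "linear": [-11, -7.6, -6], "twist": [0, 0, 0]},
    {"hand": 1, "linear": [-12.3, -8.5, -6], "twist": [0, 0, 0]},
    {"hand": 1, "linear": [-13.6, -9.4, -6], "twist": [0, 0, 0]},
    {"hand": 1, "linear": [-14.9, -10.3, -6], "twist": [0, 0, 0]},
    {"hand": 1, "linear": [-16.2, -11.2, -6], "twist": [0, 0, 0]},
    {"hand": 1, "linear": [-17.4, -12, -6], "twist": [0, 0, 0]},
    {"hand": 1, "linear": [-18.2, -12.5, -6], "twist": [0, 0, 0]},
    {"hand": 1, "linear": [-18.2, -12.5, -6], "twist": [0, 0, 0]}
  ]
}}

```text
clock: 33.1
position: [0.5002, -0.2108, 0.2145]
ee_rot: [0.0, 0.417, 0.909, -0.001]
wrist_force: [0.3, -0.4, -1.2]
finger_gap: 0.0285
```

Emit:
{"api": "step_arm", "payload": {
  "motion": [
    {"hand": 1, "linear": [0, 0, 0], "twist": [0, 0, 0]},
    {"hand": 1, "linear": [0, 0, 0], "twist": [0, 0, 0]},
    {"hand": 1, "linear": [0, 0, 0], "twist": [0, 0, 0]}
  ]
}}

```text
clock: 33.35
position: [0.4998, -0.2051, 0.215]
ee_rot: [-0.0, 0.415, 0.91, 0.0]
wrist_force: [-0.5, 0.5, -1.2]
finger_gap: 0.0285
```

```bash
python3 -c "
from t import *; chk(125)"
```

```text
[ 0.49976909 -0.2050632   0.21498633] [-0.49577873  0.47166609 -1.21010242] 0.028500309503949897 33.35
lift (array([-0.  , -0.  ,  0.02]), array([ 0.  , -0.01,  0.04]))
over (array([-0.04, -0.04,  0.02]), array([ 0.  , -0.01,  0.04]))
pintop (array([-0.04, -0.04,  3.82]), array([ 0.  , -0.01,  0.04]))
down (array([-0.04, -0.04,  5.24]), array([ 0.  , -0.01,  0.04]))
wrist pins [(0.52, [0.501, -0.207, 0.019]), (0.46, [0.454, -0.148, 0.018])]
wrist tubes [(0.87, [0.497, -0.206, 0.146])]
scene pins []
scene tubes [(0.96, [0.589, 0.329, -0.0]), (0.83, [0.397, 0.209, 0.004]), (0.77, [0.552, -0.269, 0.018]), (0.59, [0.501, -0.21, 0.145]), (0.58, [0.6, -0.314, 0.017]), (0.58, [0.531, 0.152, -0.002])]
```

Well aligned, so I'll lower it to contact.

Emit:
{"api": "step_arm", "payload": {
  "motion": [
    {"hand": 1, "linear": [0, 0, 0.8], "twist": [0, 0, 0]},
    {"hand": 1, "linear": [0, 0, 1.8], "twist": [0, 0, 0]},
    {"hand": 1, "linear": [0, 0, 2.8], "twist": [0, 0, 0]},
    {"hand": 1, "linear": [0, 0, 3.4], "twist": [0, 0, 0]},
    {"hand": 1, "linear": [0, 0, 3.8], "twist": [0, 0, 0]},
    {"hand": 1, "linear": [0, 0, 4.2], "twist": [0, 0, 0]},
    {"hand": 1, "linear": [0, 0, 4.6], "twist": [0, 0, 0]},
    {"hand": 1, "linear": [0, 0, 4.9], "twist": [0, 0, 0]},
    {"hand": 1, "linear": [0, 0, 5.1], "twist": [0, 0, 0]},
    {"hand": 1, "linear": [0, 0, 5.2], "twist": [0, 0, 0]},
    {"hand": 1, "linear": [0, 0, 5.25], "twist": [0, 0, 0]},
    {"hand": 1, "linear": [0, 0, 5.3], "twist": [0, 0, 0]},
    {"hand": 1, "linear": [0, 0, 5.3], "twist": [0, 0, 0]},
    {"hand": 1, "linear": [0, 0, 5.3], "twist": [0, 0, 0]}
  ]
}}

```text
clock: 34.82
position: [0.5007, -0.2067, 0.084]
ee_rot: [0.001, 0.415, 0.91, -0.0]
wrist_force: [-1.1, 0.6, 1.5]
finger_gap: 0.0289
```

Emit:
{"api": "step_arm", "payload": {
  "motion": [
    {"hand": 1, "linear": [0, 0, 0.05], "twist": [0, 0, 0]},
    {"hand": 1, "linear": [0, 0, 0.05], "twist": [0, 0, 0]},
    {"hand": 0.75, "linear": [0, 0, 0.05], "twist": [0, 0, 0]},
    {"hand": 0.55, "linear": [0, 0, 0.05], "twist": [0, 0, 0]},
    {"hand": 0.4, "linear": [0, 0, 0], "twist": [0, 0, 0]},
    {"hand": 0.3, "linear": [0, 0, 0], "twist": [0, 0, 0]},
    {"hand": 0.3, "linear": [0, 0, 0], "twist": [0, 0, 0]},
    {"hand": 0.3, "linear": [0, 0, 0], "twist": [0, 0, 0]},
    {"hand": 0.3, "linear": [0, 0, -0.8], "twist": [0, 0, 0]},
    {"hand": 0.3, "linear": [0, 0, -2.0], "twist": [0, 0, 0]},
    {"hand": 0.3, "linear": [0, 0, -3.4], "twist": [0, 0, 0]},
    {"hand": 0.2, "linear": [0, 0, -4.8], "twist": [0, 0, 0]},
    {"hand": 0, "linear": [0, 0, -6.2], "twist": [0, 0, 0]},
    {"hand": 0, "linear": [0, 0, -7], "twist": [0, 0, 0]},
    {"hand": 0, "linear": [0, 0, -7], "twist": [0, 0, 0]},
    {"hand": 0, "linear": [0, 0, -7], "twist": [0, 0, 0]}
  ]
}}

```text
clock: 36.15
position: [0.501, -0.2067, 0.2597]
ee_rot: [0.002, 0.415, 0.91, -0.0]
wrist_force: [0.6, -0.1, -1.0]
finger_gap: 0.0853
```

```bash
python3 - <<'E'
from t import *
s=arm.state(); print(s['wrist_force'],s['position'],s['finger_gap'])
for z in(.28,.09):print(rel([.5815,.3285,z],np.radians(40.8)))
c=cap('scene')
print([(round(r['score'],2),w(c,r['centre']).round(3).tolist()) for r in finder.pinpoint('scene','tube_75')])
E
```

```text
[ 0.57952679 -0.12356485 -1.03626831] [ 0.50100034 -0.20670924  0.25968141] 0.08531860293714644
(array([14.07, 16.46, -0.83]), array([0.02, 0.04, 0.02]))
(array([14.09, 16.44,  6.77]), array([0.02, 0.04, 0.02]))
[(0.89, [0.399, 0.209, 0.003]), (0.79, [0.532, 0.153, -0.002]), (0.76, [0.502, -0.212, 0.015]), (0.69, [0.585, 0.326, -0.001]), (0.59, [0.552, -0.268, 0.015]), (0.55, [0.603, -0.317, 0.016])]
```

Emit:
{"api": "step_arm", "payload": {
  "motion": [
    {"hand": 0, "linear": [0.4, 0.5, -0.5], "twist": [0, 0, 0]},
    {"hand": 0, "linear": [1.2, 1.4, -0.8], "twist": [0, 0, 0]},
    {"hand": 0, "linear": [2.1, 2.5, -0.8], "twist": [0, 0, 0]},
    {"hand": 0, "linear": [3.1, 3.6, -0.8], "twist": [0, 0, 0]},
    {"hand": 0, "linear": [4.1, 4.8, -0.8], "twist": [0, 0, 0]},
    {"hand": 0, "linear": [5.1, 6, -0.8], "twist": [0, 0, 0]},
    {"hand": 0, "linear": [6.1, 7.1, -0.8], "twist": [0, 0, 0]},
    {"hand": 0, "linear": [7.1, 8.3, -0.8], "twist": [0, 0, 0]},
    {"hand": 0, "linear": [8.1, 9.5, -0.8], "twist": [0, 0, 0]},
    {"hand": 0, "linear": [9.1, 10.6, -0.8], "twist": [0, 0, 0]},
    {"hand": 0, "linear": [10.1, 11.8, -0.8], "twist": [0, 0, 0]},
    {"hand": 0, "linear": [11.1, 13, -0.8], "twist": [0, 0, 0]},
    {"hand": 0, "linear": [12.1, 14.2, -0.8], "twist": [0, 0, 0]},
    {"hand": 0, "linear": [13, 15.2, -0.8], "twist": [0, 0, 0]},
    {"hand": 0, "linear": [13.7, 16, -0.8], "twist": [0, 0, 0]},
    {"hand": 0, "linear": [14.1, 16.5, -0.8], "twist": [0, 0, 0]},
    {"hand": 0, "linear": [14.1, 16.5, -0.8], "twist": [0, 0, 0]},
    {"hand": 0, "linear": [14.1, 16.5, -0.8], "twist": [0, 0, 0]},
    {"hand": 0, "linear": [14.1, 16.5, -0.8], "twist": [0, 0, 0]},
    {"hand": 0, "linear": [14.1, 16.5, -0.8], "twist": [0, 0, 0]}
  ]
}}

```text
clock: 37.92
position: [0.5808, 0.3286, 0.2777]
ee_rot: [-0.0, 0.416, 0.909, -0.001]
wrist_force: [0.1, 0.4, -0.2]
finger_gap: 0.0853
```

```bash
python3 - <<'E'
from t import *
s=arm.state(); print(s['wrist_force'],s['position'],s['finger_gap'])
tilt(['scene','wrist'],np.array(TB[150]),.15)
print(rel([.5815,.3285,.090],np.radians(40.8)))
E
```

```text
[ 0.13919144  0.42177677 -0.22065846] [0.58082777 0.32857132 0.27766556] 0.08534991079590593
scene mask 342 370 218 287 IoU0 0.9082857705176146
wrist mask 245 269 148 188 IoU0 0.8744192594678305
xy [0.58238622 0.32792496] tilt [-0.00778283 -0.0149598 ] cost/view 0.0932865857674175
(array([-0.03, -0.01,  7.54]), array([0.01, 0.  , 0.01]))
```

Emit:
{"api": "step_arm", "payload": {
  "motion": [
    {"hand": 0, "linear": [0, 0, 0.8], "twist": [0, 0, 0]},
    {"hand": 0, "linear": [0, 0, 1.8], "twist": [0, 0, 0]},
    {"hand": 0, "linear": [0, 0, 2.8], "twist": [0, 0, 0]},
    {"hand": 0, "linear": [0, 0, 3.8], "twist": [0, 0, 0]},
    {"hand": 0, "linear": [0, 0, 4.8], "twist": [0, 0, 0]},
    {"hand": 0, "linear": [0, 0, 5.8], "twist": [0, 0, 0]},
    {"hand": 0, "linear": [0, 0, 6.7], "twist": [0, 0, 0]},
    {"hand": 0, "linear": [0, 0, 7.3], "twist": [0, 0, 0]},
    {"hand": 0, "linear": [0, 0, 7.5], "twist": [0, 0, 0]},
    {"hand": 0, "linear": [0, 0, 7.5], "twist": [0, 0, 0]},
    {"hand": 0, "linear": [0, 0, 7.5], "twist": [0, 0, 0]}
  ]
}}

```text
clock: 39.03
position: [0.5814, 0.3302, 0.0913]
ee_rot: [0.0, 0.416, 0.91, 0.0]
wrist_force: [0.2, 0.6, 0.5]
finger_gap: 0.0852
```

Emit:
{"api": "step_arm", "payload": {
  "motion": [
    {"hand": 0.2, "linear": [0, 0, 0], "twist": [0, 0, 0]},
    {"hand": 0.35, "linear": [0, 0, 0], "twist": [0, 0, 0]},
    {"hand": 0.45, "linear": [0, 0, 0], "twist": [0, 0, 0]},
    {"hand": 0.55, "linear": [0, 0, 0], "twist": [0, 0, 0]},
    {"hand": 0.6, "linear": [0, 0, 0], "twist": [0, 0, 0]},
    {"hand": 0.65, "linear": [0, 0, 0], "twist": [0, 0, 0]},
    {"hand": 0.7, "linear": [0, 0, 0], "twist": [0, 0, 0]},
    {"hand": 1, "linear": [0, 0, 0], "twist": [0, 0, 0]},
    {"hand": 1, "linear": [0, 0, 0], "twist": [0, 0, 0]},
    {"hand": 1, "linear": [0, 0, 0], "twist": [0, 0, 0]}
  ]
}}

```text
clock: 39.87
position: [0.581, 0.3303, 0.091]
ee_rot: [0.0, 0.415, 0.91, 0.0]
wrist_force: [-1.6, -0.3, 4.4]
finger_gap: 0.0287
```

```bash
python3 - <<'E'
from t import *
tilt(['wrist'],np.array(TB[150]),.15); plan(150)
E
```

```text
wrist mask 229 286 174 294 IoU0 0.925977059101002
xy [0.58018659 0.32901798] tilt [-0.01210714  0.00800945] cost/view 0.024678608311669792
lift (array([-0.  ,  0.  , -5.94]), array([0.  , 0.  , 0.02]))
over (array([-11.09, -16.52,  -5.94]), array([0.  , 0.  , 0.02]))
pintop (array([-11.09, -16.52,  -2.14]), array([0.  , 0.  , 0.02]))
down (array([-11.09, -16.52,  -0.72]), array([0.  , 0.  , 0.02]))
```

Emit:
{"api": "step_arm", "payload": {
  "motion": [
    {"hand": 1, "linear": [0, 0, -0.8], "twist": [0, 0, 0]},
    {"hand": 1, "linear": [0, 0, -2.0], "twist": [0, 0, 0]},
    {"hand": 1, "linear": [0, 0, -3.2], "twist": [0, 0, 0]},
    {"hand": 1, "linear": [0, 0, -4.4], "twist": [0, 0, 0]},
    {"hand": 1, "linear": [-0.4, -0.6, -5.4], "twist": [0, 0, 0]},
    {"hand": 1, "linear": [-1.2, -1.8, -6], "twist": [0, 0, 0]},
    {"hand": 1, "linear": [-2, -3, -6], "twist": [0, 0, 0]},
    {"hand": 1, "linear": [-2.8, -4.2, -6], "twist": [0, 0, 0]},
    {"hand": 1, "linear": [-3.6, -5.4, -6], "twist": [0, 0, 0]},
    {"hand": 1, "linear": [-4.4, -6.6, -6], "twist": [0, 0, 0]},
    {"hand": 1, "linear": [-5.2, -7.8, -6], "twist": [0, 0, 0]},
    {"hand": 1, "linear": [-6, -9, -6], "twist": [0, 0, 0]},
    {"hand": 1, "linear": [-6.8, -10.2, -6], "twist": [0, 0, 0]},
    {"hand": 1, "linear": [-7.6, -11.4, -6], "twist": [0, 0, 0]},
    {"hand": 1, "linear": [-8.4, -12.6, -6], "twist": [0, 0, 0]},
    {"hand": 1, "linear": [-9.2, -13.8, -6], "twist": [0, 0, 0]},
    {"hand": 1, "linear": [-10, -14.9, -6], "twist": [0, 0, 0]},
    {"hand": 1, "linear": [-10.7, -15.9, -6], "twist": [0, 0, 0]},
    {"hand": 1, "linear": [-11.1, -16.5, -6], "twist": [0, 0, 0]},
    {"hand": 1, "linear": [-11.1, -16.5, -6], "twist": [0, 0, 0]}
  ]
}}

```text
clock: 41.63
position: [0.4497, -0.1527, 0.2397]
ee_rot: [-0.0, 0.417, 0.909, -0.001]
wrist_force: [0.2, 0.1, -1.4]
finger_gap: 0.0287
```

Emit:
{"api": "step_arm", "payload": {
  "motion": [
    {"hand": 1, "linear": [0, 0, 0], "twist": [0, 0, 0]},
    {"hand": 1, "linear": [0, 0, 0], "twist": [0, 0, 0]},
    {"hand": 1, "linear": [0, 0, 0], "twist": [0, 0, 0]}
  ]
}}

```text
clock: 41.88
position: [0.4511, -0.1486, 0.2401]
ee_rot: [-0.0, 0.415, 0.91, 0.0]
wrist_force: [-0.5, 0.4, 0.0]
finger_gap: 0.0286
```

```bash
python3 -c "
from t import *; chk(150)"
```

```text
[ 0.45109571 -0.14856423  0.24009394] [-0.46141554  0.43330896  0.0455933 ] 0.02863611933947655 41.8833
lift (array([-0.  , -0.  ,  0.02]), array([ 0.  , -0.01,  0.04]))
over (array([-0.02, -0.04,  0.02]), array([ 0.  , -0.01,  0.04]))
pintop (array([-0.02, -0.05,  3.82]), array([ 0.  , -0.01,  0.04]))
down (array([-0.02, -0.05,  5.24]), array([ 0.  , -0.01,  0.04]))
wrist pins [(0.59, [0.448, -0.148, 0.019])]
wrist tubes [(0.91, [0.596, -0.321, 0.018]), (0.66, [0.449, -0.147, 0.151]), (0.58, [0.535, 0.147, -0.0])]
scene pins [(0.41, [0.539, -0.228, -0.006])]
scene tubes [(0.9, [0.502, -0.209, 0.013]), (0.85, [0.531, 0.152, -0.001]), (0.82, [0.398, 0.207, 0.001]), (0.76, [0.455, -0.151, 0.146]), (0.67, [0.552, -0.268, 0.016]), (0.6, [0.601, -0.317, 0.018])]
```

Emit:
{"api": "step_arm", "payload": {
  "motion": [
    {"hand": 1, "linear": [0, 0, 0.8], "twist": [0, 0, 0]},
    {"hand": 1, "linear": [0, 0, 1.8], "twist": [0, 0, 0]},
    {"hand": 1, "linear": [0, 0, 2.8], "twist": [0, 0, 0]},
    {"hand": 1, "linear": [0, 0, 3.4], "twist": [0, 0, 0]},
    {"hand": 1, "linear": [0, 0, 3.8], "twist": [0, 0, 0]},
    {"hand": 1, "linear": [0, 0, 4.2], "twist": [0, 0, 0]},
    {"hand": 1, "linear": [0, 0, 4.6], "twist": [0, 0, 0]},
    {"hand": 1, "linear": [0, 0, 4.9], "twist": [0, 0, 0]},
    {"hand": 1, "linear": [0, 0, 5.1], "twist": [0, 0, 0]},
    {"hand": 1, "linear": [0, 0, 5.2], "twist": [0, 0, 0]},
    {"hand": 1, "linear": [0, 0, 5.25], "twist": [0, 0, 0]},
    {"hand": 1, "linear": [0, 0, 5.3], "twist": [0, 0, 0]},
    {"hand": 1, "linear": [0, 0, 5.3], "twist": [0, 0, 0]},
    {"hand": 1, "linear": [0, 0, 5.3], "twist": [0, 0, 0]}
  ]
}}

```text
clock: 43.35
position: [0.4515, -0.15, 0.109]
ee_rot: [0.001, 0.415, 0.91, -0.0]
wrist_force: [-1.9, -0.2, 3.7]
finger_gap: 0.0282
```

Contact at 3.7 N with the lower end at 18 mm. I'll release and rise.

Emit:
{"api": "step_arm", "payload": {
  "motion": [
    {"hand": 0.75, "linear": [0, 0, 0], "twist": [0, 0, 0]},
    {"hand": 0.55, "linear": [0, 0, 0], "twist": [0, 0, 0]},
    {"hand": 0.4, "linear": [0, 0, 0], "twist": [0, 0, 0]},
    {"hand": 0.3, "linear": [0, 0, 0], "twist": [0, 0, 0]},
    {"hand": 0.3, "linear": [0, 0, 0], "twist": [0, 0, 0]},
    {"hand": 0.3, "linear": [0, 0, 0], "twist": [0, 0, 0]},
    {"hand": 0.3, "linear": [0, 0, -0.8], "twist": [0, 0, 0]},
    {"hand": 0.3, "linear": [0, 0, -2.0], "twist": [0, 0, 0]},
    {"hand": 0.3, "linear": [0, 0, -3.4], "twist": [0, 0, 0]},
    {"hand": 0.3, "linear": [0, 0, -4.8], "twist": [0, 0, 0]},
    {"hand": 0.3, "linear": [0, 0, -6.2], "twist": [0, 0, 0]},
    {"hand": 0.3, "linear": [0, 0, -7], "twist": [0, 0, 0]},
    {"hand": 0.3, "linear": [1, 0, -7], "twist": [0, 0, 0]},
    {"hand": 0.3, "linear": [2, 0, -7], "twist": [0, 0, 0]},
    {"hand": 0.3, "linear": [3, 0, -7], "twist": [0, 0, 0]},
    {"hand": 0.3, "linear": [3.5, 0, -7], "twist": [0, 0, 0]},
    {"hand": 0.3, "linear": [3.5, 0, -7], "twist": [0, 0, 0]},
    {"hand": 0.3, "linear": [3.5, 0, -7], "twist": [0, 0, 0]}
  ]
}}

```text
clock: 44.85
position: [0.3938, -0.0835, 0.2831]
ee_rot: [0.001, 0.415, 0.91, -0.0]
wrist_force: [0.2, 0.4, 0.3]
finger_gap: 0.0599
```

```bash
python3 - <<'E'
from t import *
Ro=np.array([.5355,-.225]); a=np.radians(40.8); Rr=np.array([[np.cos(a),-np.sin(a)],[np.sin(a),np.cos(a)]])
im=[]
for n in('wrist','top','scene'):
    c=cap(n); im.append(c['pixels'])
    for r in finder.pinpoint(n,'tube_75'):
        p=w(c,r['centre'])
        if p[1]<-.1: print(n,round(r['score'],2),'rack xy',(Rr.T@(p[:2]-Ro)).round(4),'z',p[2].round(4))
    for r in finder.pinpoint(n,'foot')[:1]: print('foot',w(c,r['centre']).round(3))
cv2.imwrite('pics/end.png',np.hstack([cv2.resize(im[0],(400,300)),cv2.resize(im[2][70:190,130:290],(400,300))]))
E
```

```text
wrist 0.67 rack xy [-0.0183  0.1126] z 0.018
foot [0.75  0.139 0.003]
top 0.84 rack xy [-0.0175 -0.0384] z 0.0156
top 0.82 rack xy [-0.0197  0.0374] z 0.0167
top 0.79 rack xy [-0.021  -0.1118] z 0.0181
top 0.52 rack xy [-0.0188  0.1095] z 0.0202
top 0.48 rack xy [-0.0011 -0.0043] z -0.0016
foot [ 0.746  0.139 -0.002]
scene 0.92 rack xy [-0.0151  0.035 ] z 0.0155
scene 0.67 rack xy [-0.0082 -0.11  ] z 0.0147
scene 0.58 rack xy [-0.0155 -0.0425] z 0.017
foot [ 0.749  0.148 -0.004]
```

View pics/end.png

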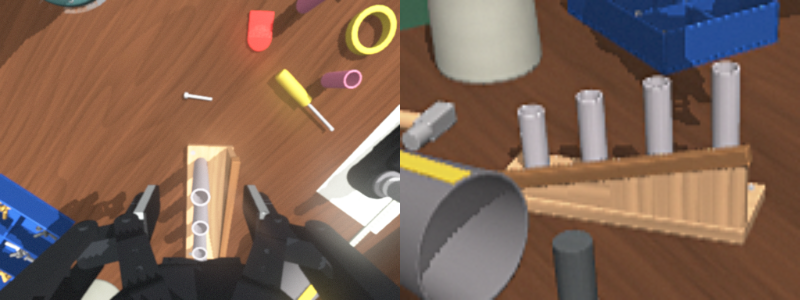

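The final picture shows all four tubes upright on the rack, rising in height from the low end (left, px (533,135)) to the high end (right, (725,105)). The gripper is clear of them, and the foot reads (0.749,0.148), the same as at the start.

```bash
python3 -c "
from rig import arm; print(arm.finish_job())"
```

```text
the job is handed in; nothing more can be done
None
```

All four tubes stand on the rack in order, 75, 100, 125 and 150 mm from the low end to the high end. I handed the job in at about 45 s; no verdict was reported.

**Last checks:**
- **Position:** the tube readings from the top and scene cameras were within about 7 mm of their pins, most within 4 mm. The largest was 6.8 mm across the row, for the 75 mm tube from the scene camera; the top camera had it 6 mm off the other way. The scene view did not report the 150 mm tube; the top and wrist views did, both within 4 mm.
- **Height and lean:** lower ends read 15–20 mm above the bench, and each lowering ended in light contact with the base board. In the last picture all four look upright, but I did not measure their lean there.
- **Clearance:** the gripper was well above the tubes and touched nothing. The scene camera put the foot where it was at the start; the wrist and top views read about 10 mm off along y, with no contact seen.

**What went wrong on the way:**
- **Missed grasps:** the first two grasps of the 100 mm tube failed because the pad tips sit about 35–40 mm behind the reported TCP, which disagrees with the tool description. The first pinched its wall and leaned it about 0.19 rad, below the 0.7 rad limit. The second closed on nothing.
- **Recovery:** I set that tube upright again and gripped about 25 mm deeper for it and the two longer tubes. The 75 mm tube, placed first, was held by only a few millimetres.

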